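# Nest the sorting cups and clear the setting slab

### The arm

A 6-joint arm with a two-finger parallel gripper is mounted at the origin on the work surface. World frame = base frame: x ahead of the robot, y to its left, z up, the work surface at z = 0. Lengths are in m, angles in rad, forces in N, time in s.
With the tool pointing down it reaches from about 0.4 to 0.925 m from the base axis. Payload 12.5 kg.
Tool frame: the origin (TCP) lies midway between the tips of the shut fingers; the grasp point (between the pads) lies grip_depth behind it (grip_depth is the distance from the TCP to the grasp point, in m); x points along the fingers, y is the direction in which the jaws open and shut, and the axes are right-handed (so a half turn about x gives the same grasp; the last joint's range is limited). The gripper opens to 95 mm and grips with 3 to 60 N. Pads are 20 mm wide; open, the fingers measure 119 mm over their backs; the gripper's body (75 mm by 180 mm) begins 59 mm behind the grasp point.
Start: joints at [-1.222, 0.491, 1.559, -0, 1.092, -0.106], TCP at [0.275, -0.561, 0.215] pointing down, gripper open.
Joint ranges: [-3.1, 3.1], [-0.84, 2.19], [0.05, 2.79], [-1.13, 4.28], [0.06, 2.93], [-2.69, 2.69]. Speed limits (rad/s): [2.22, 2.22, 2.79, 3.14, 3.14, 3.14].

### API

Orientations are given as a unit quaternion [w, x, y, z].
In Python, from cell import state, snapshot, camera_params, job_done, grip_depth gives the robot as it stands.
- The arm moves only by the tool arm_command, never from a script. Its argument "moves" is a list of rows, each an object with "delta_pos": the shift along the tool's x, y, z scaled (see below), a list of three; "spin": the turn about the tool's x scaled (see below); "gripper": the closure, from -1 (fully open) to 1 (shut). A call has 1 to 8 rows; each row shifts and turns the commanded pose from where the row before left it, along the tool's axes as they then stand; what a row does not reach is not made up. The controller multiplies each number of a shift by 500 mm and each number of a turn by 5 degrees. A row lasts 1/12 s, in which the tool goes at most 41.7 mm and 7.16 degrees, less where a joint would pass 70% of its speed; a pose out of reach is approached as far as the arm can. A call with a number of a shift or a turn outside -1 to 1 is refused whole. A call with a gripper value outside its range is refused whole. The fingers move at their own pace and stop on an object; "newtons" is the grip in N (left out, the last holds). Time passes only in rows, so rows that do not move let the fingers close. It gives the time, the measured TCP pose, the force and the opening at its end, in the units of the state.
- state(): the state, without advancing time (a new reading comes with each control period).
- snapshot(name): name is "scene" or "side" or "wrist"; returns (picture, depth): 480x640x3 uint8, red, green, blue; 480x640 float32, m along the optical axis (not along the pixel's ray), 0 where there is no reading.
- camera_params(name): a dict with "fx", "fy", "cx", "cy" (pixels), "xyz" and "rotation" of the camera in the world; the wrist camera has in their place "hand_eye" (4x4, takes a point from camera to tool coordinates, whose origin is the TCP and whose axes are the tool frame's). Camera axes: x right, y up, looking along -z (the intrinsics and any distortion apply to the point x, -y, -z); pixel columns grow to the right and rows downward; lengths in m; the calibration is good to about 2 mm. A picture is of the moment at which its call begins: read the wrist's pose just before it. camera_params takes no time and is no camera call.
- job_done(): hands the job in, once; it reports no verdict.
The state is a dict: "t": time; "joints": joint angles; "qd": joint speeds; "joint_torque": joint torques, N m; "eef_pos": TCP position; "orientation": TCP orientation; "ft_force": force on the tool from outside, world axes, zero at the start; "torque": the same for the moment, N m; "width": opening from 0.0 (shut) to 1.0 (fully open).
Only numpy, scipy, OpenCV 4.12 (cv2) and the standard library are available. Lean on these libraries where they do the work, as an engineer would, in place of code of your own. Each camera call takes 0.05 s, during which the arm holds its last target. There are 200 camera calls.

### The job

Clear the three empty sorting cups off the plaster slab and nest them upright in one stack in the middle of the round cork mat: blue at the bottom, green fully down inside it, red fully down inside the green. Set each one down gently rather than dropping or ramming it, and leave the jar, pliers, ring tray and brass dish where they are.

Things in the scene. Friction and masses are not known exactly. Their poses are not given: they have to be found in the camera images.
- cup_blue: blue tapered round plastic cup, open top: 90 mm tall, outer diameter 42 mm at the foot, 62 mm at the rim, wall 3 mm, thick floor with its upper face 40 mm above the foot. All three cups are alike but for colour; one set in another rests on its floor, 40 mm higher, with 1.4 mm play all round. About 0.15 kg. Origin: centre of the underside, z up out of the mouth.
- cup_green: green tapered round plastic cup, open top: 90 mm tall, outer diameter 42 mm at the foot, 62 mm at the rim, wall 3 mm, thick floor with its upper face 40 mm above the foot. All three cups are alike but for colour; one set in another rests on its floor, 40 mm higher, with 1.4 mm play all round. About 0.15 kg. Origin: centre of the underside, z up out of the mouth.
- cup_red: red tapered round plastic cup, open top: 90 mm tall, outer diameter 42 mm at the foot, 62 mm at the rim, wall 3 mm, thick floor with its upper face 40 mm above the foot. All three cups are alike but for colour; one set in another rests on its floor, 40 mm higher, with 1.4 mm play all round. About 0.15 kg. Origin: centre of the underside, z up out of the mouth.
- mat: round cork mat, 130 mm across, 6 mm thick, fixed to the bench. Origin: centre of its underside (on the bench), z up.
- slab: off-white plaster working slab, 280 x 340 x 24 mm, fixed, on which the cups stand at first. Origin: centre of its underside, z up; x along the 280 mm side.
- jar: bystander: amber glass jar with black cap, 60 mm across, 65 mm tall. Origin: centre of its underside.
- pliers: bystander: pliers with blue grips lying flat, about 165 mm long, 62 mm wide, 14 mm high. Origin: on the bench, near mid-length; x towards the jaws.
- tray: bystander: black tray with silver rings, 90 x 160 x 28 mm. Origin: centre of its underside.
- dish: bystander: shallow brass dish, 110 mm across, 32 mm high. Origin: centre of its underside.

How it is judged:
At the end, for the whole second after the job is handed in: The blue cup stands on the cork mat, its axis within 25 mm of the mat's centre; the green cup sits on the floor of the blue one and the red on the floor of the green one (each 36 to 44 mm above the cup below, axes within 6 mm); all upright within 0.08 rad and at rest (below 0.02 m/s) (horizontal distance between cup_blue and mat below 0.025 m and z of cup_blue in the frame of mat between 0.003 and 0.009 m and horizontal distance between cup_green and cup_blue below 0.006 m and z of cup_green in the frame of cup_blue between 0.036 and 0.044 m and horizontal distance between cup_red and cup_green below 0.006 m and z of cup_red in the frame of cup_green between 0.036 and 0.044 m and angle between each of cup_blue, cup_green, cup_red's own z axis and vertical below 0.08 rad and linear speed of each of cup_blue, cup_green, cup_red below 0.02 m/s); the robot touches nothing.
It fails at once if the jar, pliers, ring tray or brass dish is moved more than 30 mm (distance of any of jar, pliers, tray, dish from where it was at the start of the episode above 0.03 m).
It fails at once if a cup is dropped, thrown or knocked flying (faster than 0.5 m/s with no finger on it) ((contact force between the fingers and cup_blue below 0.05 N and linear speed of cup_blue above 0.5 m/s) or (contact force between the fingers and cup_green below 0.05 N and linear speed of cup_green above 0.5 m/s) or (contact force between the fingers and cup_red below 0.05 N and linear speed of cup_red above 0.5 m/s)).
It fails at once if a cup is rammed into another cup or the mat (over 50 N) (contact force between any of cup_green, cup_red and cup_blue above 50 N or contact force between cup_red and cup_green above 50 N or contact force between cup_blue and mat above 50 N).
It also fails if it takes over 69 s, if anything falls off the work surface, if the arm or the gripper's body presses on something with over 40 N, if the wrist force passes 120 N, or if a joint passes its speed limit or range.

## Working session

There is one attempt and no reset: what is moved stays moved. The work goes in short steps, Python scripts to look and compute and a tool call to move; the robot and the scene stay as the last step left them, time stands still between calls to the robot, and variables do not carry over. Pictures are saved under pics/ and viewed, about 8 in all and at most 12, crops included, and the job is handed in when it is done.

Besides the shell and the picture viewer there is one more tool, called after ">>>" as name(argument=value, ...) on one line, values as JSON. arm_command: Moves the arm, as the interface text tells. Its arguments: {"type":"object","properties":{"moves":{"type":"array","items":{"type":"object","properties":{"delta_pos":{"type":"array","items":{"type":"number"}},"spin":{"type":"number"},"gripper":{"type":"number"}}}},"newtons":{"type":"number"}},"required":["moves"]}

```bash
mkdir -p pics; ls
python3 - <<'E'
from cell import *
import cv2,numpy as np,json
print(state()); print(grip_depth)
for n in("scene","side","wrist"):
    print(n,camera_params(n))
a,d=snapshot("scene");b,e=snapshot("side")
np.savez("s0.npz",a=a,d=d,b=b,e=e)
cv2.imwrite("pics/a.png",a[...,::-1]);cv2.imwrite("pics/b.png",b[...,::-1])
E
```

```text
pics
{'t': 0.0, 'joints': array([-1.22158950e+00,  4.91582199e-01,  1.55945547e+00,  3.77063292e-05,
        1.09169300e+00, -1.05599073e-01]), 'qd': array([-0.000372  , -0.00019548,  0.00135584,  0.00038723,  0.00122732,
        0.00158073]), 'joint_torque': array([ 3.25193025e-03, -6.12633991e+01, -2.58183950e+01,  6.94313901e-02,
        4.82713839e-02, -1.33022209e-04]), 'eef_pos': array([ 0.27450024, -0.56122182,  0.21404561]), 'orientation': array([-0.15900905, -0.68886657, -0.15981066,  0.68894087]), 'ft_force': array([-0.14464136, -0.2818961 , -0.73662782]), 'torque': array([-0.03364031,  0.02448286,  0.01992858]), 'width': 1.0011015224065796}
0.0188
scene {'fx': 480.20472862552043, 'fy': 480.20472862552043, 'cx': 331.69800506356574, 'cy': 230.22216705258015, 'xyz': array([ 1.07982908, -0.79916729,  0.95777298]), 'rotation': array([0.89394293, 0.37801996, 0.09549065, 0.22101695])}
side {'fx': 546.1584329373214, 'fy': 546.1584329373214, 'cx': 317.6133820320928, 'cy': 240.48662127274955, 'xyz': array([0.13663678, 1.21127023, 0.82904808]), 'rotation': array([-0.17706704, -0.09636492,  0.48306131,  0.85206387])}
wrist {'fx': 407.0666897222079, 'fy': 407.0666897222079, 'cx': 322.6487979035844, 'cy': 235.28626646408364, 'hand_eye': array([[ 9.66855152e-05,  2.36191570e-01, -9.71706506e-01,
        -1.69775787e-01],
       [ 9.99999895e-01,  4.12919021e-04,  1.99868474e-04,
        -6.21963130e-04],
       [ 4.48443348e-04, -9.71706423e-01, -2.36191505e-01,
        -6.58075967e-02],
       [ 0.00000000e+00,  0.00000000e+00,  0.00000000e+00,
         1.00000000e+00]])}
```

View pics/a.png

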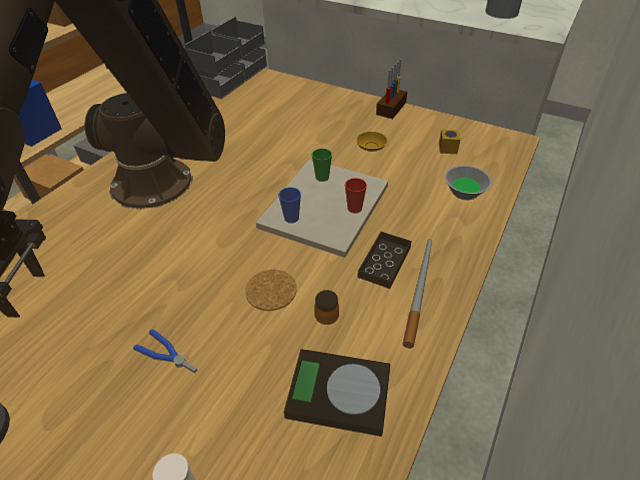

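View pics/b.png

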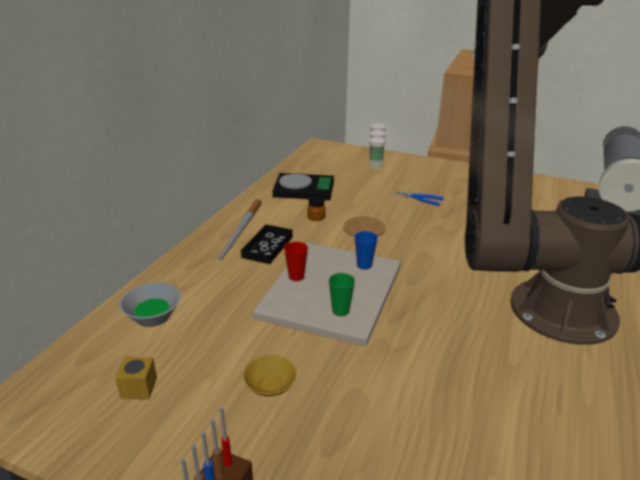

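The scene view shows the blue cup at (290,205), green at (321,165), red at (355,195), the mat at (271,290) and the jar at (326,307). In the side view, red is at (297,262), blue at (366,250), green at (342,295) and the mat at (365,227). Next I'll measure all of them from both views.

```bash
cat > h.py <<'E'
import numpy as np,cv2
from scipy.optimize import least_squares
from scipy.spatial.transform import Rotation as R
from cell import *
def quat(q): return R.from_quat(np.r_[q[1:],q[0]])
def pose(cp,s=None):
    if 'xyz' in cp: return quat(cp['rotation']).as_matrix(),np.array(cp['xyz'])
    h=cp['hand_eye'];Rt=quat(s['orientation']).as_matrix()
    return Rt@h[:3,:3],s['eef_pos']+Rt@h[:3,3]
def cloud(cp,d,s=None):
    M,t=pose(cp,s);v,u=np.mgrid[:480,:640]
    P=np.stack([(u-cp['cx'])/cp['fx']*d,-(v-cp['cy'])/cp['fy']*d,-d],-1)
    return P@M.T+t
def masks(img):
    h=cv2.cvtColor(img,cv2.COLOR_RGB2HSV).astype(int);H,S,V=h[...,0],h[...,1],h[...,2]
    k=(S>140)&(V>40)
    return dict(blue=k&(H>105)&(H<130),green=k&(H>50)&(H<85),red=k&((H<6)|(H>174)))
def fitcup(P,z0):
    # outer wall fit below the inner floor height, robust
    q=P[(P[:,2]>z0+.004)&(P[:,2]<z0+.04)]
    f=lambda c:np.hypot(q[:,0]-c[0],q[:,1]-c[1])-(.021+.010*(q[:,2]-z0)/.09)
    # start behind the visible face
    best=min((least_squares(f,q[:,:2].mean(0)+.02*np.array([np.cos(a),np.sin(a)]),loss='soft_l1',f_scale=.002) for a in np.arange(0,6.3,.8)),key=lambda r:r.cost)
    return best.x,len(q),np.sqrt(np.mean(best.fun**2))
E
python3 - <<'E'
from h import *
D=np.load("s0.npz")
for n,i,d in(("scene","a","d"),("side","b","e")):
    W=cloud(camera_params(n),D[d]);im=D[i];m=masks(im)
    h=cv2.cvtColor(im,cv2.COLOR_RGB2HSV)
    box=(W[...,0]>.35)&(W[...,0]<.95)&(W[...,1]>-.5)&(W[...,1]<.45)&(D[d]>0)
    sl=box&(h[...,1]<40)&(h[...,2]>120)&(W[...,2]<.05)&(W[...,2]>.01)
    print(n,"slab z",np.median(W[sl][:,2]),cv2.minAreaRect(W[sl][:,:2].astype(np.float32)*1000))
    for c in m:
        k=m[c]&box
        P=W[k];P=P[(P[:,2]>.02)&(P[:,2]<.14)]
        ctr=np.median(P[:,:2],0);P=P[np.hypot(*(P[:,:2]-ctr).T)<.06]
        print(c,len(P),"ztop",np.percentile(P[:,2],[2,98]),fitcup(P,.024))
    # mat: raised 6mm disc, nearby pixel seed
    u,v=((271,290) if n=="scene" else (365,227))
    c0=W[v,u];print("mat seed",c0,"bench",W[v+ (40 if n=="scene" else 0),u+(0 if n=="scene" else 60)])
    near=np.hypot(W[...,0]-c0[0],W[...,1]-c0[1])<.11
    for lo in(.003,.0045):
        q=near&(W[...,2]>lo)&(W[...,2]<.012)&(D[d]>0)
        q=cv2.morphologyEx(q.astype(np.uint8),cv2.MORPH_OPEN,np.ones((3,3)))>0
        nn,lab,st,_=cv2.connectedComponentsWithStats(q.astype(np.uint8));l=lab==lab[v,u]
        print("mat",lab[v,u],l.sum(),W[l].mean(0),cv2.minEnclosingCircle(W[l][:,:2].astype(np.float32)*1000))
    for nm,(u,v) in dict(jar=(326,300) if n=="scene" else (317,203),).items(): print(nm,W[v,u])
E
```

```text
scene slab z 0.03515953494807644 ((717.4434814453125, -7.853057861328125), (556.2118530273438, 856.64404296875), 8.12993335723877)h.py:23: RuntimeWarning: Mean of empty slice.
  best=min((least_squares(f,q[:,:2].mean(0)+.02*np.array([np.cos(a),np.sin(a)]),loss='soft_l1',f_scale=.002) for a in np.arange(0,6.3,.8)),key=lambda r:r.cost)
  ret = um.true_divide(
Traceback (most recent call last):
  File "h.py", line 23, in fitcup
    best=min((least_squares(f,q[:,:2].mean(0)+.02*np.array([np.cos(a),np.sin(a)]),loss='soft_l1',f_scale=.002) for a in np.arange(0,6.3,.8)),key=lambda r:r.cost)
  File "h.py", line 23, in <genexpr>
    best=min((least_squares(f,q[:,:2].mean(0)+.02*np.array([np.cos(a),np.sin(a)]),loss='soft_l1',f_scale=.002) for a in np.arange(0,6.3,.8)),key=lambda r:r.cost)
              ~~~~~~~~~~~~~^^^^^^^^^^^^^^^^^^^^^^^^^^^^^^^^^^^^^^^^^^^^^^^^^^^^^^^^^^^^^^^^^^^^^^^^^^^^^^^^^^^
ValueError: Initial guess is outside of provided bounds
```

Run:
```python
from h import *
D=np.load("s0.npz")
pts=dict(scene=dict(slab=[(310,215),(345,240),(270,225),(375,185)],cup=[(290,213),(321,173),(355,203)],mat=[(271,290),(250,290),(290,290)],bench=[(230,330),(270,340),(200,250)],jar=[(326,297)]),
 side=dict(slab=[(310,300),(280,310),(390,265),(350,330)],cup=[(366,257),(342,303),(297,268)],mat=[(365,227)],bench=[(420,250),(300,350),(430,330)],jar=[(317,203)]))
for n,i,d in(("scene","a","d"),("side","b","e")):
    W=cloud(camera_params(n),D[d]);h=cv2.cvtColor(D[i],cv2.COLOR_RGB2HSV);print(n,(D[d]==0).mean())
    for k,L in pts[n].items():
        for u,v in L: print(k,(u,v),D[d][v,u].round(3),W[v,u].round(4),h[v,u])
```

```text
scene 0.008118489583333333
slab (310, 215) 1.389 [0.541  0.0786 0.0231] [ 23  45 157]
slab (345, 240) 1.311 [0.6778 0.0318 0.0263] [ 21  46 156]
slab (270, 225) 1.356 [ 0.4628 -0.0121  0.025 ] [ 23  48 159]
slab (375, 185) 1.488 [0.6506 0.2925 0.0226] [ 23  46 155]
cup (290, 213) 1.329 [0.5134 0.0185 0.0674] [113  98  70]
cup (321, 173) 1.467 [0.4989 0.2229 0.0624] [ 52 134  63]
cup (355, 203) 1.356 [0.655  0.1384 0.0688] [  5 183  82]
mat (271, 290) 1.214 [ 0.583  -0.195   0.0052] [ 17 150 133]
mat (250, 290) 1.213 [ 0.5361 -0.2199  0.0055] [ 17 150 148]
mat (290, 290) 1.211 [ 0.6263 -0.1737  0.0068] [ 17 148 121]
bench (230, 330) 1.134 [ 5.605e-01 -3.381e-01  2.000e-04] [ 19 139 171]
bench (270, 340) 1.116 [ 0.6583 -0.3161 -0.002 ] [ 18 137 160]
bench (200, 250) 1.321 [ 0.3307 -0.1648  0.0004] [ 18 138 177]
jar (326, 297) 1.12 [ 0.7402 -0.192   0.0669] [18 94 54]
side 0.0039680989583333335
slab (310, 300) 1.329 [0.5689 0.2384 0.021 ] [ 17  33 147]
slab (280, 310) 1.288 [0.6159 0.3068 0.0247] [ 19  33 148]
slab (390, 265) 1.458 [0.4343 0.0153 0.0238] [ 19  33 145]
slab (350, 330) 1.233 [0.4406 0.3048 0.0218] [ 19  32 150]
cup (366, 257) 1.417 [0.4875 0.0635 0.0637] [107 232 111]
cup (342, 303) 1.244 [0.473  0.2747 0.067 ] [ 70 229  89]
cup (297, 268) 1.368 [0.6284 0.1845 0.0654] [  1 239 113]
mat (365, 227) 1.676 [ 0.5737 -0.1883  0.0027] [ 17 137 134]
bench (420, 250) 1.568 [ 0.3866 -0.1294  0.0004] [ 18 119 156]
bench (300, 350) 1.21 [ 0.5276  0.386  -0.0021] [ 19 120 153]
bench (430, 330) 1.272 [ 0.2792  0.2021 -0.0028] [ 19 120 151]
jar (317, 203) 1.68 [ 0.7256 -0.1676  0.0633] [100  43  18]
```

Run:
```python
from h import *
D=np.load("s0.npz")
seed=dict(blue=(.50,.042),green=(.486,.248),red=(.642,.16)); C={c:[] for c in seed}; Q=[]
for n,i,d in(("scene","a","d"),("side","b","e")):
    W=cloud(camera_params(n),D[d]);dd=D[d]; S=cv2.cvtColor(D[i],cv2.COLOR_RGB2HSV)
    for c,s in seed.items():
        k=(np.hypot(W[...,0]-s[0],W[...,1]-s[1])<.06)&(W[...,2]>.024)&(W[...,2]<.14)&(dd>0)&(S[...,1]>75)
        P=W[k];C[c].append(P);x,nn,r=fitcup(P,.024);top=P[P[:,2]>.107]
        print(n,c,len(P),"z98",np.percentile(P[:,2],[97,99]).round(4),"fit",x.round(4),nn,r.round(4),"rimcircle",[np.round(v,1) for v in cv2.minEnclosingCircle((top[:,:2]*1000).astype(np.float32))])
    q=(np.hypot(W[...,0]-.578,W[...,1]+.192)<.1)&(dd>0)&(abs(W[...,2])<.02)
    # cork is textured/darker than bench: blurred value threshold
    V=cv2.blur(S[...,2],(3,3))
    m=(q&(V<(152 if n=="scene" else 141))).astype(np.uint8);m=cv2.morphologyEx(cv2.morphologyEx(m,cv2.MORPH_OPEN,np.ones((3,3))),cv2.MORPH_CLOSE,np.ones((5,5)))
    nn,lab,st,_=cv2.connectedComponentsWithStats(m);l=lab==1+st[1:,4].argmax();E=W[l]
    print(n,"mat",l.sum(),E.mean(0).round(4),np.ptp(E,0).round(3),((E.max(0)+E.min(0))/2).round(4))
    vis=D[i].copy();vis[l]=(255,0,255)
    Q.append(cv2.resize(vis[160:330,220:480] if n=="scene" else vis[180:350,230:490],None,fx=1.5,fy=1.5))
for c in C: print(c,"both",fitcup(np.vstack(C[c]),.024))
cv2.imwrite("pics/m.png",np.hstack(Q)[...,::-1])
```

```text
scene blue 579 z98 [0.1139 0.1156] fit [0.4996 0.0418] 116 0.0015 rimcircle [array([502.1,  41.8]), np.float64(33.0)]
scene green 504 z98 [0.113  0.1139] fit [0.4862 0.249 ] 111 0.0018 rimcircle [array([487.3, 249.4]), np.float64(34.2)]
scene red 600 z98 [0.114  0.1149] fit [0.6419 0.1634] 132 0.0018 rimcircle [array([643.2, 163.1]), np.float64(32.9)]
scene mat 1722 [ 0.5834 -0.197   0.008 ] [0.567 0.681 0.962] [ 0.7963 -0.4586  0.4765]
side blue 662 z98 [0.1129 0.1143] fit [0.4985 0.0433] 162 0.002 rimcircle [array([500.2,  46.2]), np.float64(33.2)]
side green 849 z98 [0.1136 0.1146] fit [0.4848 0.2508] 192 0.0016 rimcircle [array([480.7, 251.8]), np.float64(33.4)]
side red 778 z98 [0.1132 0.1149] fit [0.6407 0.1656] 186 0.0018 rimcircle [array([641.9, 169.1]), np.float64(34.6)]
side mat 605 [ 0.5741 -0.1801  0.0115] [0.502 1.466 0.837] [0.3877 0.4784 0.4104]
blue both (array([0.499187  , 0.04278798]), 278, np.float64(0.0019561421767550244))
green both (array([0.48545292, 0.25029272]), 303, np.float64(0.0019252141542515768))
red both (array([0.64114736, 0.16467709]), 318, np.float64(0.0020718862339915984))
```

View pics/m.png

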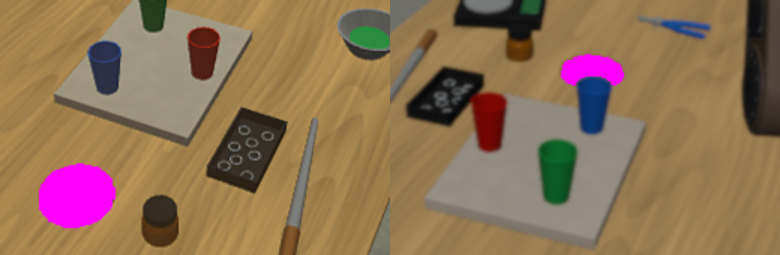

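In the scene view the magenta mask covers the mat cleanly, and in the side view it is partly hidden by the blue cup. Cup rims measure about 0.114 m in both views, matching the slab plus cup height (24 + 90 mm). Next I'll work out the tool axes and robust mat numbers.

```bash
cat > go.py <<'E'
# usage: go.py x y z : shift in tool units (500 mm) from here
import sys
from h import *
s=state();M=quat(s['orientation']).as_matrix();p=s['eef_pos']
np.set_printoptions(precision=4,suppress=True)
print("t",s['t'],"p",p,"F",s['ft_force'],"w",s['width'],"j",s['joints'].round(2))
print("axes",M.tolist() if len(sys.argv)<2 else "tilt %.4f yaw(y) %.2f deg"%(np.arccos(-M[2,0]),np.degrees(np.arctan2(M[1,1],M[0,1]))))
for a in sys.argv[1:]:
    g=np.array(eval(a));d=M.T@(g-p);print(g,"mm",d*1000,"units",d/.5,"rows>=",np.linalg.norm(d)/.0417);p=g
E
python3 go.py; python3 go.py "(.499,.043,.214)"
python3 - <<'E'
from h import *
D=np.load("s0.npz");W=cloud(camera_params("scene"),D["d"]);V=cv2.blur(cv2.cvtColor(D["a"],cv2.COLOR_RGB2HSV)[...,2],(3,3))
q=(np.hypot(W[...,0]-.583,W[...,1]+.196)<.078)&(D["d"]>0)&(abs(W[...,2])<.02)&(V<152)
c=np.column_stack(np.nonzero(q)[::-1]);h=cv2.convexHull(c.astype(np.int32));E=W[q]
lo,hi=np.percentile(E,[.5,99.5],0);print("mat z",np.median(E[:,2]),"ctr",(lo+hi)/2,"span",hi-lo,"mean",E.mean(0))
E
```

```text
t 0.1 p [ 0.2745 -0.5612  0.2141] F [-0.3052 -0.6463 -0.4215] w 0.9968343242620262 j [-1.22  0.49  1.56 -0.    1.09 -0.11]
axes [[-0.0003508019139698282, 0.43931690495140074, -0.8983320844553753], [0.0009543849875724708, -0.8983315835239163, -0.4393170326685603], [-0.9999994830435228, -0.0010114679111585811, -0.00010414101999270398]]
t 0.1 p [ 0.2745 -0.5612  0.2141] F [-0.3052 -0.6463 -0.4215] w 0.9968343242620262 j [-1.22  0.49  1.56 -0.    1.09 -0.11]
axes tilt 0.0010 yaw(y) -63.94 deg
[0.499 0.043 0.214] mm [   0.6161 -444.1903 -467.1184] units [ 0.0012 -0.8884 -0.9342] rows>= 15.457956950659572
mat z 0.005410648559681763 ctr [ 0.58002965 -0.19251501  0.00375947] span [0.12661935 0.12780755 0.01277894] mean [ 0.58207141 -0.19520766  0.00524124]
```

>>> arm_command(moves=[{"delta_pos": [0,-0.05,-0.052],"spin": 0,"gripper": -1},{"delta_pos": [0,-0.05,-0.052],"spin": 0,"gripper": -1},{"delta_pos": [0,-0.05,-0.052],"spin": 0,"gripper": -1},{"delta_pos": [0,-0.05,-0.052],"spin": 0,"gripper": -1},{"delta_pos": [0,-0.05,-0.052],"spin": 0,"gripper": -1},{"delta_pos": [0,-0.05,-0.052],"spin": 0,"gripper": -1},{"delta_pos": [0,-0.05,-0.052],"spin": 0,"gripper": -1},{"delta_pos": [0,-0.05,-0.052],"spin": 0,"gripper": -1}], newtons=15)

```text
t: 0.77
eef_pos: [0.3737, -0.2887, 0.2145]
orientation: [-0.159, -0.689, -0.159, 0.689]
ft_force: [0.7, -0.5, 1.5]
width: 1.003
```

>>> arm_command(moves=[{"delta_pos": [0,-0.05,-0.052],"spin": 0,"gripper": -1},{"delta_pos": [0,-0.05,-0.052],"spin": 0,"gripper": -1},{"delta_pos": [0,-0.05,-0.052],"spin": 0,"gripper": -1},{"delta_pos": [0,-0.05,-0.052],"spin": 0,"gripper": -1},{"delta_pos": [0,-0.05,-0.052],"spin": 0,"gripper": -1},{"delta_pos": [0,-0.05,-0.052],"spin": 0,"gripper": -1},{"delta_pos": [0,-0.04,-0.042],"spin": 0,"gripper": -1},{"delta_pos": [0,-0.03,-0.03],"spin": 0,"gripper": -1}])

```text
t: 1.43
eef_pos: [0.4652, -0.0376, 0.2145]
orientation: [-0.16, -0.689, -0.16, 0.689]
ft_force: [0.6, -0.2, -0.3]
width: 0.997
```

```bash
cat > w.py <<'E'
import sys
from h import *
s=state();im,d=snapshot("wrist");W=cloud(camera_params("wrist"),d,s);np.savez(sys.argv[1],im=im,d=d,W=W)
cv2.imwrite(f"pics/{sys.argv[1]}.png",im[...,::-1])
for a in sys.argv[2:]:
    c=eval(a);k=(np.hypot(W[...,0]-c[0],W[...,1]-c[1])<.05)&(d>0)&(W[...,2]>c[2]-.006)&(W[...,2]<c[2]+.006)
    P=W[k]
    if len(P)<20: print(a,"few");continue
    f=lambda q:np.hypot(P[:,0]-q[0],P[:,1]-q[1])-q[2]
    r=least_squares(f,[c[0],c[1],.0295],loss='soft_l1',f_scale=.001);print("rim",a,len(P),r.x.round(4),"z",np.percentile(P[:,2],[50,95]).round(4))
E
python3 w.py w1 "(.499,.043,.113)" "(.4855,.25,.113)" "(.641,.1647,.113)"; python3 go.py "(.499,.043,.214)"
```

```text
rim (.499,.043,.113) 1839 [0.4992 0.0422 0.0286] z [0.1132 0.1147]
(.4855,.25,.113) few
(.641,.1647,.113) few
t 1.4833 p [ 0.4658 -0.0359  0.2145] F [-0.8768  0.4183  0.3757] w 0.9946378255313953 j [-0.22  0.27  1.93  0.    0.94  0.89]
axes tilt 0.0008 yaw(y) -63.84 deg
[0.499 0.043 0.214] mm [  0.6054 -56.1233 -64.5962] units [ 0.0012 -0.1122 -0.1292] rows>= 2.0521261467741208
```

View pics/w1.png

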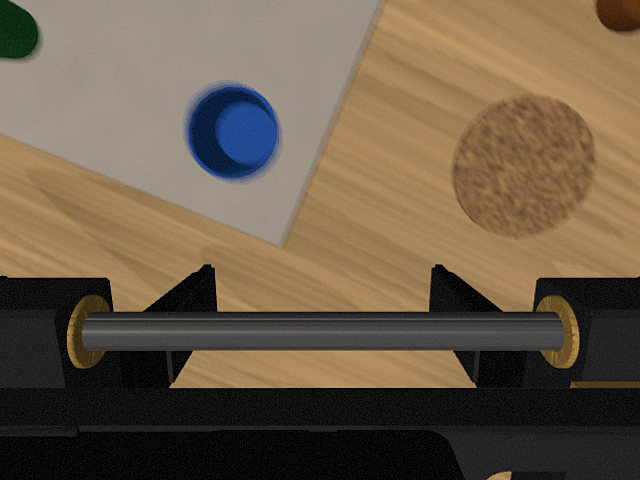

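The wrist view shows the blue cup at (235,132) and the mat at (524,166), both clear of the fingers. The blue rim fit agrees with the fixed cameras to within 1 mm.

```bash
python3 - <<'E'
import numpy as np
W=np.load("w1.npz")["W"]
for u,v in((524,166),(452,170),(596,160),(530,94),(515,237)):print(W[v,u].round(4))
E
python3 go.py "(.4991,.0425,.214)" "(.4991,.0425,.08)"
```

```text
[ 0.5814 -0.1852  0.007 ]
[ 0.5496 -0.1295  0.0016]
[ 0.6152 -0.242   0.0058]
[ 6.387e-01 -1.585e-01  3.000e-04]
[ 0.5209 -0.2139  0.0072]
t 1.4833 p [ 0.4658 -0.0359  0.2145] F [-0.8768  0.4183  0.3757] w 0.9946378255313953 j [-0.22  0.27  1.93  0.    0.94  0.89]
axes tilt 0.0008 yaw(y) -63.84 deg
[0.4991 0.0425 0.214 ] mm [  0.605  -55.6304 -64.4655] units [ 0.0012 -0.1113 -0.1289] rows>= 2.0420198294478946
[0.4991 0.0425 0.08  ] mm [134.       0.0864   0.0632] units [0.268  0.0002 0.0001] rows>= 3.2134292565947242
```

>>> arm_command(moves=[{"delta_pos": [0,-0.037,-0.043],"spin": 0,"gripper": -1},{"delta_pos": [0,-0.037,-0.043],"spin": 0,"gripper": -1},{"delta_pos": [0,-0.037,-0.043],"spin": 0,"gripper": -1},{"delta_pos": [0.05,0,0],"spin": 0,"gripper": -1},{"delta_pos": [0.05,0,0],"spin": 0,"gripper": -1},{"delta_pos": [0.03,0,0],"spin": 0,"gripper": -1},{"delta_pos": [0,0,0],"spin": 0,"gripper": -1}])

```text
t: 2.07
eef_pos: [0.4969, 0.0385, 0.1469]
orientation: [-0.159, -0.687, -0.16, 0.691]
ft_force: [-0.4, -1.0, 0.1]
width: 0.999
```

```bash
python3 go.py "(.4991,.0425,.08)"
```

```text
t 2.0667 p [0.4969 0.0385 0.1469] F [-0.4124 -0.9854  0.08  ] w 0.9990755323804126 j [-0.06  0.4   1.94 -0.    0.8   1.06]
axes tilt 0.0052 yaw(y) -63.92 deg
[0.4991 0.0425 0.08  ] mm [66.8603 -2.4876 -4.0383] units [ 0.1337 -0.005  -0.0081] rows>= 1.6073944186232854
```

>>> arm_command(moves=[{"delta_pos": [0.02,-0.005,-0.008],"spin": 0,"gripper": -1},{"delta_pos": [0.04,0,0],"spin": 0,"gripper": -1},{"delta_pos": [0.04,0,0],"spin": 0,"gripper": -1},{"delta_pos": [0.03,0,0],"spin": 0,"gripper": -1},{"delta_pos": [0,0,0],"spin": 0,"gripper": -1},{"delta_pos": [0,0,0],"spin": 0,"gripper": -1}])

```text
t: 2.57
eef_pos: [0.5012, 0.0423, 0.0849]
orientation: [-0.159, -0.689, -0.159, 0.689]
ft_force: [-0.3, -0.5, 0.8]
width: 0.997
```

```bash
python3 go.py "(.4991,.0425,.08)"
```

```text
t 2.5667 p [0.5012 0.0423 0.0849] F [-0.3079 -0.498   0.777 ] w 0.9974888387835431 j [-0.05  0.51  1.99 -0.    0.65  1.07]
axes tilt 0.0002 yaw(y) -63.95 deg
[0.4991 0.0425 0.08  ] mm [ 4.8901 -1.0848  1.7724] units [ 0.0098 -0.0022  0.0035] rows>= 0.1274163432564564
```

>>> arm_command(moves=[{"delta_pos": [0.01,-0.002,0.0035],"spin": 0,"gripper": -1},{"delta_pos": [0,0,0],"spin": 0,"gripper": 1},{"delta_pos": [0,0,0],"spin": 0,"gripper": 1},{"delta_pos": [0,0,0],"spin": 0,"gripper": 1},{"delta_pos": [0,0,0],"spin": 0,"gripper": 1},{"delta_pos": [0,0,0],"spin": 0,"gripper": 1}], newtons=6)

```text
t: 3.07
eef_pos: [0.499, 0.0424, 0.0799]
orientation: [0.159, 0.689, 0.159, -0.689]
ft_force: [-0.6, 0.3, 0.5]
width: 0.704
```

```bash
python3 go.py "(.4991,.0425,.08)"
```

```text
t 3.0667 p [0.499  0.0424 0.0799] F [-0.6259  0.2563  0.4814] w 0.704452044287695 j [-0.05  0.51  2.   -0.    0.63  1.07]
axes tilt 0.0006 yaw(y) -63.94 deg
[0.4991 0.0425 0.08  ] mm [-0.0795 -0.0263 -0.137 ] units [-0.0002 -0.0001 -0.0003] rows>= 0.0038498998812591776
```

>>> arm_command(moves=[{"delta_pos": [0,0,0],"spin": 0,"gripper": 1},{"delta_pos": [0,0,0],"spin": 0,"gripper": 1},{"delta_pos": [0,0,0],"spin": 0,"gripper": 1},{"delta_pos": [0,0,0],"spin": 0,"gripper": 1}])

```text
t: 3.4
eef_pos: [0.499, 0.0424, 0.0797]
orientation: [0.16, 0.689, 0.159, -0.689]
ft_force: [-0.3, -1.6, 1.6]
width: 0.645
```

>>> arm_command(moves=[{"delta_pos": [0,0,0],"spin": 0,"gripper": -0.6},{"delta_pos": [0,0,0],"spin": 0,"gripper": -0.6},{"delta_pos": [0,0,0],"spin": -1,"gripper": -0.6},{"delta_pos": [0,0,0],"spin": -1,"gripper": -0.6},{"delta_pos": [0,0,0],"spin": -1,"gripper": -0.6},{"delta_pos": [0,0,0],"spin": -1,"gripper": -0.6},{"delta_pos": [0,0,0],"spin": -1,"gripper": -0.6},{"delta_pos": [0,0,0],"spin": -1,"gripper": -0.6}])

```text
t: 4.07
eef_pos: [0.4987, 0.0425, 0.0795]
orientation: [-0.334, -0.623, -0.334, 0.624]
ft_force: [0.2, -0.1, 0.1]
width: 0.803
```

```bash
python3 go.py "(.4991,.0425,.08)"
```

```text
t 4.0667 p [0.4987 0.0425 0.0795] F [ 0.1706 -0.1043  0.0901] w 0.8028719589584523 j [-0.05  0.51  2.   -0.    0.63  0.54]
axes tilt 0.0004 yaw(y) -33.69 deg
[0.4991 0.0425 0.08  ] mm [-0.533   0.3257 -0.2642] units [-0.0011  0.0007 -0.0005] rows>= 0.016263610474460604
```

>>> arm_command(moves=[{"delta_pos": [0,0,0],"spin": -1,"gripper": -0.6},{"delta_pos": [0,0,0],"spin": -1,"gripper": -0.6},{"delta_pos": [0,0,0],"spin": -1,"gripper": -0.6},{"delta_pos": [0,0,0],"spin": -1,"gripper": -0.6},{"delta_pos": [0,0,0],"spin": -1,"gripper": -0.6},{"delta_pos": [0,0,0],"spin": -1,"gripper": -0.6},{"delta_pos": [0,0,0],"spin": -1,"gripper": -0.6},{"delta_pos": [0,0,0],"spin": -1,"gripper": -0.6}])

```text
t: 4.73
eef_pos: [0.4987, 0.0425, 0.0795]
orientation: [0.527, 0.472, 0.527, -0.472]
ft_force: [1.1, 0.5, 0.0]
width: 0.8
```

>>> arm_command(moves=[{"delta_pos": [0,0,0],"spin": -1,"gripper": -0.6},{"delta_pos": [0,0,0],"spin": -1,"gripper": -0.6},{"delta_pos": [0,0,0],"spin": -1,"gripper": -0.6},{"delta_pos": [0,0,0],"spin": -1,"gripper": -0.6},{"delta_pos": [0,0,0],"spin": 0,"gripper": -0.6},{"delta_pos": [0,0,0],"spin": 0,"gripper": 1},{"delta_pos": [0,0,0],"spin": 0,"gripper": 1},{"delta_pos": [0,0,0],"spin": 0,"gripper": 1}])

```text
t: 5.4
eef_pos: [0.4988, 0.0424, 0.0796]
orientation: [0.599, 0.375, 0.599, -0.375]
ft_force: [0.4, 0.1, 0.5]
width: 0.645
```

>>> arm_command(moves=[{"delta_pos": [0,0,0],"spin": 0,"gripper": 1},{"delta_pos": [0,0,0],"spin": 0,"gripper": 1},{"delta_pos": [0,0,0],"spin": 0,"gripper": 1}], newtons=15)

```text
t: 5.65
eef_pos: [0.4988, 0.0424, 0.0796]
orientation: [0.6, 0.375, 0.6, -0.375]
ft_force: [0.6, 0.2, -0.6]
width: 0.637
```

```bash
python3 go.py "(.499,.0425,.150)" "(.581,-.19,.15)" "(.581,-.19,.07)"
```

```text
t 5.65 p [0.4988 0.0424 0.0796] F [ 0.6328  0.2373 -0.6406] w 0.6370433480628526 j [-0.05  0.51  2.   -0.    0.63 -0.5 ]
axes tilt 0.0001 yaw(y) 26.03 deg
[0.499  0.0425 0.15  ] mm [-70.4122   0.1756  -0.0118] units [-0.1408  0.0004 -0.    ] rows>= 1.6885475580646419
[ 0.581 -0.19   0.15 ] mm [  0.0163 -28.3314 244.9032] units [ 0.     -0.0567  0.4898] rows>= 5.912146485673913
[ 0.581 -0.19   0.07 ] mm [80.      0.0016 -0.0051] units [ 0.16  0.   -0.  ] rows>= 1.9184652278177454
```

>>> arm_command(moves=[{"delta_pos": [-0.015,0,0],"spin": 0,"gripper": 1},{"delta_pos": [-0.03,0,0],"spin": 0,"gripper": 1},{"delta_pos": [-0.05,0,0],"spin": 0,"gripper": 1},{"delta_pos": [-0.045,0,0],"spin": 0,"gripper": 1},{"delta_pos": [0,-0.003,0.03],"spin": 0,"gripper": 1},{"delta_pos": [0,-0.006,0.05],"spin": 0,"gripper": 1},{"delta_pos": [0,-0.006,0.05],"spin": 0,"gripper": 1},{"delta_pos": [0,-0.006,0.05],"spin": 0,"gripper": 1}])

```text
t: 6.32
eef_pos: [0.5291, -0.0439, 0.1504]
orientation: [0.6, 0.374, 0.6, -0.374]
ft_force: [0.5, 0.3, -1.0]
width: 0.638
```

>>> arm_command(moves=[{"delta_pos": [0,-0.006,0.05],"spin": 0,"gripper": 1},{"delta_pos": [0,-0.006,0.05],"spin": 0,"gripper": 1},{"delta_pos": [0,-0.006,0.05],"spin": 0,"gripper": 1},{"delta_pos": [0,-0.006,0.05],"spin": 0,"gripper": 1},{"delta_pos": [0,-0.006,0.05],"spin": 0,"gripper": 1},{"delta_pos": [0,-0.005,0.04],"spin": 0,"gripper": 1},{"delta_pos": [0,0,0.02],"spin": 0,"gripper": 1},{"delta_pos": [0,0,0],"spin": 0,"gripper": 1}])

```text
t: 6.98
eef_pos: [0.5817, -0.1914, 0.1497]
orientation: [0.6, 0.375, 0.599, -0.375]
ft_force: [0.8, -0.5, -1.3]
width: 0.64
```

```bash
python3 w.py w2; python3 go.py  "(.581,-.19,.15)" "(.581,-.19,.07)"
```

```text
t 7.0333 p [ 0.5811 -0.1901  0.1496] F [-0.7125  1.5373 -1.7056] w 0.6399293516814327 j [-0.42  0.54  1.66  0.    0.94 -0.88]
axes tilt 0.0004 yaw(y) 25.99 deg
[ 0.581 -0.19   0.15 ] mm [-0.4004 -0.0665 -0.1557] units [-0.0008 -0.0001 -0.0003] rows>= 0.010425111778314986
[ 0.581 -0.19   0.07 ] mm [80.      0.0178  0.0278] units [0.16   0.     0.0001] rows>= 1.9184652278177459
```

View pics/w2.png

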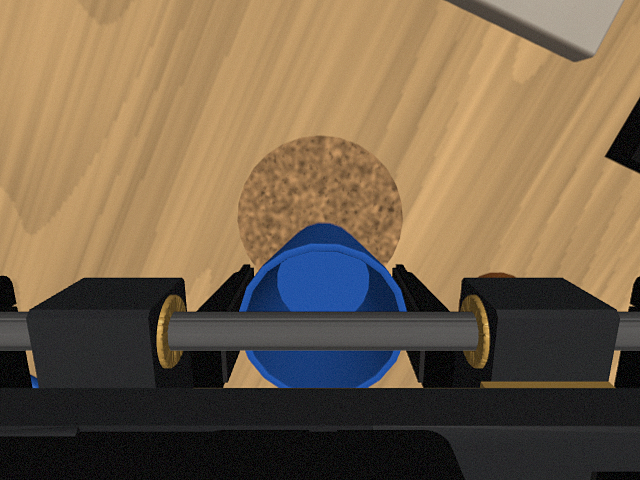

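The wrist view shows the blue cup held upright and centred at (322,310). The mat is ahead of it in the image, with its left, right and top edges at 238, 403 and row 136.

Run:
```python
from h import *
s=state();c=camera_params("wrist");M,t=pose(c,s)
P=[]
for u,v in((238,214),(403,214),(320,136)):
    r=M@np.array([(u-c['cx'])/c['fx'],-(v-c['cy'])/c['fy'],-1]);P.append((t+r*(.006-t[2])/r[2])[:2])
P=np.array(P);print(P.round(4));A=np.c_[2*P,np.ones(3)];x=np.linalg.solve(A,(P**2).sum(1));print("centre",x[:2],"R",np.sqrt(x[2]+x[:2]@x[:2]))
```

```text
[[ 0.5181 -0.2124]
 [ 0.6341 -0.1558]
 [ 0.5499 -0.1309]]
centre [ 0.57851549 -0.18903108] R 0.06477308305973921
```

>>> arm_command(moves=[{"delta_pos": [0.03,0,0],"spin": 0,"gripper": 1},{"delta_pos": [0.045,0,0],"spin": 0,"gripper": 1},{"delta_pos": [0.045,0,0],"spin": 0,"gripper": 1},{"delta_pos": [0.03,0,0],"spin": 0,"gripper": 1},{"delta_pos": [0.01,0,0],"spin": 0,"gripper": 1},{"delta_pos": [0,0,0],"spin": 0,"gripper": 1},{"delta_pos": [0,0,0],"spin": 0,"gripper": 1}])

```text
t: 7.62
eef_pos: [0.5815, -0.1893, 0.0704]
orientation: [0.6, 0.374, 0.6, -0.374]
ft_force: [0.1, -0.4, -0.6]
width: 0.639
```

```bash
python3 go.py  "(.581,-.19,.0616)"
```

```text
t 7.6167 p [ 0.5815 -0.1893  0.0704] F [ 0.0661 -0.4469 -0.6305] w 0.6385801182923176 j [-0.42  0.64  1.73 -0.    0.77 -0.88]
axes tilt 0.0003 yaw(y) 26.10 deg
[ 0.581  -0.19    0.0616] mm [ 8.7769 -0.7521  0.4232] units [ 0.0176 -0.0015  0.0008] rows>= 0.21149096960645314
```

>>> arm_command(moves=[{"delta_pos": [0.008,0,0],"spin": 0,"gripper": 1},{"delta_pos": [0.004,0,0],"spin": 0,"gripper": 1},{"delta_pos": [0.002,0,0],"spin": 0,"gripper": 1},{"delta_pos": [0.002,0,0],"spin": 0,"gripper": 1},{"delta_pos": [0.001,0,0],"spin": 0,"gripper": 1},{"delta_pos": [0,0,0],"spin": 0,"gripper": 1}])

```text
t: 8.12
eef_pos: [0.5815, -0.1901, 0.0615]
orientation: [0.6, 0.374, 0.6, -0.374]
ft_force: [0.2, -0.2, 3.8]
width: 0.639
```

```bash
python3 go.py  "(.581,-.19,.0616)"
```

```text
t 8.1167 p [ 0.5815 -0.1901  0.0615] F [ 0.241  -0.2097  3.8167] w 0.6385346763369345 j [-0.42  0.66  1.73 -0.    0.76 -0.88]
axes tilt 0.0007 yaw(y) 26.05 deg
[ 0.581  -0.19    0.0616] mm [-0.0596 -0.3946 -0.316 ] units [-0.0001 -0.0008 -0.0006] rows>= 0.012207925403019753
```

>>> arm_command(moves=[{"delta_pos": [0,0,0],"spin": 0,"gripper": -0.5},{"delta_pos": [0,0,0],"spin": 0,"gripper": -0.7},{"delta_pos": [0,0,0],"spin": 0,"gripper": -0.8},{"delta_pos": [-0.03,0,0],"spin": 0,"gripper": -1},{"delta_pos": [-0.07,0,0],"spin": 0,"gripper": -1},{"delta_pos": [-0.08,0,0],"spin": 0,"gripper": -1},{"delta_pos": [-0.08,0,0],"spin": 0,"gripper": -1},{"delta_pos": [-0.03,0,0],"spin": 0,"gripper": -1}])

```text
t: 8.78
eef_pos: [0.5826, -0.1905, 0.2116]
orientation: [0.602, 0.375, 0.598, -0.374]
ft_force: [0.0, -0.2, 0.5]
width: 0.998
```

```bash
python3 w.py w3 "(.5815,-.190,.095)"; python3 go.py  "(.4855,.25,.2)"
```

```text
rim (.5815,-.190,.095) 1406 [ 0.5812 -0.1895  0.0287] z [0.0953 0.0967]
t 8.8333 p [ 0.5829 -0.1906  0.2124] F [-0.1888  0.3104  1.5309] w 1.0015479178033062 j [-0.42  0.47  1.6  -0.    1.06 -0.88]
axes tilt 0.0083 yaw(y) 26.06 deg
[0.4855 0.25   0.2   ] mm [  10.1473  106.0128 -438.7139] units [ 0.0203  0.212  -0.8774] rows>= 10.826257206783275
```

>>> arm_command(moves=[{"delta_pos": [0,0.012,-0.05],"spin": 0,"gripper": -1},{"delta_pos": [0,0.018,-0.074],"spin": 0,"gripper": -1},{"delta_pos": [0,0.018,-0.074],"spin": 0,"gripper": -1},{"delta_pos": [0,0.018,-0.074],"spin": 0,"gripper": -1},{"delta_pos": [0,0.018,-0.074],"spin": 0,"gripper": -1},{"delta_pos": [0,0.018,-0.074],"spin": 0,"gripper": -1},{"delta_pos": [0,0.018,-0.074],"spin": 0,"gripper": -1},{"delta_pos": [0,0.018,-0.074],"spin": 0,"gripper": -1}])

```text
t: 9.5
eef_pos: [0.5176, 0.0971, 0.2057]
orientation: [0.6, 0.374, 0.6, -0.375]
ft_force: [0.2, -0.2, -0.1]
width: 1.002
```

>>> arm_command(moves=[{"delta_pos": [0,0.018,-0.07],"spin": 0,"gripper": -1},{"delta_pos": [0,0.018,-0.06],"spin": 0,"gripper": -1},{"delta_pos": [0,0.008,-0.03],"spin": 0,"gripper": -1},{"delta_pos": [0,0,0],"spin": 1,"gripper": -1},{"delta_pos": [0,0,0],"spin": 1,"gripper": -1},{"delta_pos": [0,0,0],"spin": 1,"gripper": -1},{"delta_pos": [0,0,0],"spin": 1,"gripper": -1},{"delta_pos": [0,0,0],"spin": 1,"gripper": -1}])

```text
t: 10.17
eef_pos: [0.5029, 0.177, 0.2055]
orientation: [0.503, 0.496, 0.504, -0.497]
ft_force: [-0.7, -0.5, -0.6]
width: 1.0
```

>>> arm_command(moves=[{"delta_pos": [0,0,0],"spin": 1,"gripper": -1},{"delta_pos": [0,0,0],"spin": 1,"gripper": -1},{"delta_pos": [0,0,0],"spin": 1,"gripper": -1},{"delta_pos": [0,0,0],"spin": 1,"gripper": -1},{"delta_pos": [0,0,0],"spin": 1,"gripper": -1},{"delta_pos": [0,0,0],"spin": 1,"gripper": -1},{"delta_pos": [0,0,0],"spin": 1,"gripper": -1},{"delta_pos": [0,0,0],"spin": 1,"gripper": -1}])

```text
t: 10.83
eef_pos: [0.5029, 0.1769, 0.2055]
orientation: [-0.303, -0.638, -0.303, 0.639]
ft_force: [-0.9, -0.3, 0.3]
width: 1.002
```

>>> arm_command(moves=[{"delta_pos": [0,0,0],"spin": 1,"gripper": -1},{"delta_pos": [0,0,0],"spin": 1,"gripper": -1},{"delta_pos": [0,0,0],"spin": 1,"gripper": -1},{"delta_pos": [0,0,0],"spin": 1,"gripper": -1},{"delta_pos": [0,0,0],"spin": 1,"gripper": -1},{"delta_pos": [0,0,0],"spin": 0,"gripper": -1}])

```text
t: 11.33
eef_pos: [0.5029, 0.1769, 0.2056]
orientation: [-0.158, -0.689, -0.158, 0.69]
ft_force: [0.0, -0.0, -0.2]
width: 0.997
```

```bash
python3 w.py w4 "(.4855,.25,.113)" "(.641,.1647,.113)"; python3 go.py  "(.4855,.25,.215)" "(.4855,.25,.0796)"
```

```text
rim (.4855,.25,.113) 1825 [0.4865 0.2496 0.0287] z [0.1132 0.1147]
rim (.641,.1647,.113) 1926 [0.6404 0.1649 0.0287] z [0.1132 0.1146]
t 11.3833 p [0.503  0.1769 0.2056] F [ 0.3234 -0.6123 -0.3626] w 1.0057220402430533 j [ 0.21  0.37  1.79 -0.    0.98  1.33]
axes tilt 0.0007 yaw(y) -63.86 deg
[0.4855 0.25   0.215 ] mm [ -9.3642 -73.2773 -16.513 ] units [-0.0187 -0.1466 -0.033 ] rows>= 1.8152591141040937
[0.4855 0.25   0.0796] mm [135.4      0.0092  -0.0977] units [ 0.2708  0.     -0.0002] rows>= 3.2470023980815346
```

>>> arm_command(moves=[{"delta_pos": [0,-0.05,-0.011],"spin": 0,"gripper": -1},{"delta_pos": [0,-0.05,-0.011],"spin": 0,"gripper": -1},{"delta_pos": [0,-0.045,-0.01],"spin": 0,"gripper": -1},{"delta_pos": [0,0,0],"spin": 0,"gripper": -1},{"delta_pos": [0.05,0,0],"spin": 0,"gripper": -1},{"delta_pos": [0.05,0,0],"spin": 0,"gripper": -1},{"delta_pos": [0.03,0,0],"spin": 0,"gripper": -1},{"delta_pos": [0,0,0],"spin": 0,"gripper": -1}])

```text
t: 12.05
eef_pos: [0.4844, 0.2483, 0.1382]
orientation: [-0.161, -0.687, -0.16, 0.69]
ft_force: [-0.4, 0.5, -0.1]
width: 1.003
```

```bash
python3 go.py  "(.486,.2498,.0796)"
```

```text
t 12.05 p [0.4844 0.2483 0.1382] F [-0.4453  0.5425 -0.1092] w 1.0033368877919158 j [ 0.35  0.47  1.84 -0.    0.84  1.47]
axes tilt 0.0051 yaw(y) -63.79 deg
[0.486  0.2498 0.0796] mm [58.5783 -0.6083 -2.4058] units [ 0.1172 -0.0012 -0.0048] rows>= 1.406016349097811
```

>>> arm_command(moves=[{"delta_pos": [0.04,-0.001,-0.003],"spin": 0,"gripper": -1},{"delta_pos": [0.04,0,0],"spin": 0,"gripper": -1},{"delta_pos": [0.03,0,0],"spin": 0,"gripper": -1},{"delta_pos": [0.005,0,0],"spin": 0,"gripper": -0.7},{"delta_pos": [0,0,0],"spin": 0,"gripper": -0.6},{"delta_pos": [0,0,0],"spin": 0,"gripper": -0.5}])

```text
t: 12.55
eef_pos: [0.4874, 0.2503, 0.0846]
orientation: [0.16, 0.689, 0.16, -0.688]
ft_force: [0.1, 0.5, -0.0]
width: 0.845
```

```bash
python3 go.py  "(.486,.2498,.0796)"
```

```text
t 12.55 p [0.4874 0.2503 0.0846] F [ 0.0969  0.5265 -0.0312] w 0.8448826579710977 j [ 0.35  0.55  1.88 -0.    0.71  1.47]
axes tilt 0.0011 yaw(y) -63.91 deg
[0.486  0.2498 0.0796] mm [ 5.0342 -0.1794  1.4541] units [ 0.0101 -0.0004  0.0029] rows>= 0.1257328466903391
```

Next I'll correct the position, squeeze at this yaw, then turn 90° and squeeze again.

>>> arm_command(moves=[{"delta_pos": [0.01,0,0.003],"spin": 0,"gripper": -0.5},{"delta_pos": [0,0,0],"spin": 0,"gripper": 1},{"delta_pos": [0,0,0],"spin": 0,"gripper": 1},{"delta_pos": [0,0,0],"spin": 0,"gripper": 1},{"delta_pos": [0,0,0],"spin": 0,"gripper": 1},{"delta_pos": [0,0,0],"spin": 0,"gripper": 1}], newtons=6)

```text
t: 13.05
eef_pos: [0.4857, 0.2497, 0.0789]
orientation: [0.159, 0.689, 0.159, -0.689]
ft_force: [1.1, -0.9, 2.5]
width: 0.634
```

>>> arm_command(moves=[{"delta_pos": [0,0,0],"spin": 0,"gripper": -0.6},{"delta_pos": [0,0,0],"spin": 0,"gripper": -0.6},{"delta_pos": [0,0,0],"spin": -1,"gripper": -0.6},{"delta_pos": [0,0,0],"spin": -1,"gripper": -0.6},{"delta_pos": [0,0,0],"spin": -1,"gripper": -0.6},{"delta_pos": [0,0,0],"spin": -1,"gripper": -0.6},{"delta_pos": [0,0,0],"spin": -1,"gripper": -0.6},{"delta_pos": [0,0,0],"spin": -1,"gripper": -0.6}])

```text
t: 13.72
eef_pos: [0.4854, 0.2496, 0.0785]
orientation: [-0.334, -0.623, -0.334, 0.624]
ft_force: [0.0, 0.1, 0.4]
width: 0.797
```

>>> arm_command(moves=[{"delta_pos": [0,0,0],"spin": -1,"gripper": -0.6},{"delta_pos": [0,0,0],"spin": -1,"gripper": -0.6},{"delta_pos": [0,0,0],"spin": -1,"gripper": -0.6},{"delta_pos": [0,0,0],"spin": -1,"gripper": -0.6},{"delta_pos": [0,0,0],"spin": -1,"gripper": -0.6},{"delta_pos": [0,0,0],"spin": -1,"gripper": -0.6},{"delta_pos": [0,0,0],"spin": -1,"gripper": -0.6},{"delta_pos": [0,0,0],"spin": -1,"gripper": -0.6}])

```text
t: 14.38
eef_pos: [0.4854, 0.2496, 0.0785]
orientation: [0.527, 0.472, 0.527, -0.472]
ft_force: [-0.4, 0.8, 0.4]
width: 0.801
```

>>> arm_command(moves=[{"delta_pos": [0,0,0],"spin": -1,"gripper": -0.6},{"delta_pos": [0,0,0],"spin": -1,"gripper": -0.6},{"delta_pos": [0,0,0],"spin": -1,"gripper": -0.6},{"delta_pos": [0,0,0],"spin": -1,"gripper": -0.6},{"delta_pos": [0,0,0],"spin": 0,"gripper": -0.6},{"delta_pos": [0,0,0],"spin": 0,"gripper": 1},{"delta_pos": [0,0,0],"spin": 0,"gripper": 1},{"delta_pos": [0,0,0],"spin": 0,"gripper": 1}])

```text
t: 15.05
eef_pos: [0.4855, 0.2496, 0.0786]
orientation: [0.599, 0.375, 0.599, -0.375]
ft_force: [0.6, 0.9, 0.1]
width: 0.651
```

>>> arm_command(moves=[{"delta_pos": [0,0,0],"spin": 0,"gripper": 1},{"delta_pos": [0,0,0],"spin": 0,"gripper": 1},{"delta_pos": [0,0,0],"spin": 0,"gripper": 1}], newtons=15)

```text
t: 15.3
eef_pos: [0.4855, 0.2496, 0.0786]
orientation: [0.6, 0.375, 0.6, -0.375]
ft_force: [0.2, 1.1, -0.7]
width: 0.648
```

```bash
python3 go.py  "(.486,.2498,.214)" "(.5815,-.19,.214)"
```

```text
t 15.3 p [0.4855 0.2496 0.0786] F [ 0.2328  1.0929 -0.6909] w 0.6475130164023565 j [ 0.35  0.56  1.89 -0.    0.69 -0.1 ]
axes tilt 0.0001 yaw(y) 26.03 deg
[0.486  0.2498 0.214 ] mm [-135.4179    0.5529    0.0646] units [-0.2708  0.0011  0.0001] rows>= 3.247459307554782
[ 0.5815 -0.19    0.214 ] mm [   0.0344 -107.1723  437.1023] units [ 0.0001 -0.2143  0.8742] rows>= 10.792546964522554
```

>>> arm_command(moves=[{"delta_pos": [-0.015,0,0],"spin": 0,"gripper": 1},{"delta_pos": [-0.04,0,0],"spin": 0,"gripper": 1},{"delta_pos": [-0.06,0,0],"spin": 0,"gripper": 1},{"delta_pos": [-0.06,0,0],"spin": 0,"gripper": 1},{"delta_pos": [-0.05,0,0],"spin": 0,"gripper": 1},{"delta_pos": [0,-0.01,0.04],"spin": 0,"gripper": 1},{"delta_pos": [0,-0.015,0.06],"spin": 0,"gripper": 1},{"delta_pos": [0,-0.015,0.06],"spin": 0,"gripper": 1}])

```text
t: 15.97
eef_pos: [0.5025, 0.1685, 0.1921]
orientation: [0.6, 0.374, 0.6, -0.374]
ft_force: [0.4, 1.3, -0.8]
width: 0.65
```

>>> arm_command(moves=[{"delta_pos": [0,-0.015,0.06],"spin": 0,"gripper": 1},{"delta_pos": [0,-0.015,0.06],"spin": 0,"gripper": 1},{"delta_pos": [0,-0.015,0.06],"spin": 0,"gripper": 1},{"delta_pos": [0,-0.015,0.06],"spin": 0,"gripper": 1},{"delta_pos": [0,-0.015,0.06],"spin": 0,"gripper": 1},{"delta_pos": [0,-0.015,0.06],"spin": 0,"gripper": 1},{"delta_pos": [0,-0.015,0.06],"spin": 0,"gripper": 1},{"delta_pos": [0,-0.015,0.06],"spin": 0,"gripper": 1}])

```text
t: 16.63
eef_pos: [0.5541, -0.0745, 0.1917]
orientation: [0.6, 0.375, 0.6, -0.375]
ft_force: [0.7, 0.5, -1.2]
width: 0.646
```

```bash
python3 go.py "(.5815,-.19,.19)"
```

```text
t 16.6333 p [ 0.5541 -0.0745  0.1917] F [ 0.7328  0.5022 -1.2246] w 0.6462189386551349 j [-0.25  0.42  1.75 -0.    0.97 -0.71]
axes tilt 0.0001 yaw(y) 26.04 deg
[ 0.5815 -0.19    0.19  ] mm [  1.6843 -26.0466 115.7838] units [ 0.0034 -0.0521  0.2316] rows>= 2.8462654867625115
```

>>> arm_command(moves=[{"delta_pos": [0,-0.0135,0.06],"spin": 0,"gripper": 1},{"delta_pos": [0,-0.013,0.06],"spin": 0,"gripper": 1},{"delta_pos": [0,-0.012,0.052],"spin": 0,"gripper": 1},{"delta_pos": [0,-0.006,0.028],"spin": 0,"gripper": 1},{"delta_pos": [0,0,0],"spin": 0,"gripper": 1},{"delta_pos": [0,0,0],"spin": 0,"gripper": 1},{"delta_pos": [0,0,0],"spin": 0,"gripper": 1}])

```text
t: 17.22
eef_pos: [0.5777, -0.1715, 0.1912]
orientation: [0.6, 0.374, 0.6, -0.374]
ft_force: [-0.1, 0.6, -1.6]
width: 0.649
```

```bash
python3 go.py "(.5815,-.19,.19)"  "(.5815,-.19,.1006)"
```

```text
t 17.2167 p [ 0.5777 -0.1715  0.1912] F [-0.1428  0.5547 -1.6131] w 0.6493400432562959 j [-0.4   0.48  1.64  0.    1.02 -0.85]
axes tilt 0.0006 yaw(y) 26.08 deg
[ 0.5815 -0.19    0.19  ] mm [ 1.1731 -4.772  18.3071] units [ 0.0023 -0.0095  0.0366] rows>= 0.4545603818395869
[ 0.5815 -0.19    0.1006] mm [89.4     0.0239  0.0494] units [0.1788 0.     0.0001] rows>= 2.143884892086331
```

>>> arm_command(moves=[{"delta_pos": [0,-0.005,0.019],"spin": 0,"gripper": 1},{"delta_pos": [0,-0.0045,0.0176],"spin": 0,"gripper": 1},{"delta_pos": [0,0,0],"spin": 0,"gripper": 1},{"delta_pos": [0,0,0],"spin": 0,"gripper": 1}])

```text
t: 17.55
eef_pos: [0.5819, -0.1914, 0.1911]
orientation: [0.6, 0.375, 0.6, -0.375]
ft_force: [-0.0, 0.6, -1.1]
width: 0.647
```

```bash
python3 go.py "(.5815,-.19,.19)"  "(.5815,-.19,.1006)"
```

```text
t 17.55 p [ 0.5819 -0.1914  0.1911] F [-0.006   0.6282 -1.1099] w 0.6468953816950989 j [-0.43  0.5   1.62 -0.    1.03 -0.88]
axes tilt 0.0000 yaw(y) 26.03 deg
[ 0.5815 -0.19    0.19  ] mm [ 1.1038  0.248  -1.4216] units [ 0.0022  0.0005 -0.0028] rows>= 0.04356733971819653
[ 0.5815 -0.19    0.1006] mm [89.4     0.002  -0.0006] units [ 0.1788  0.     -0.    ] rows>= 2.143884892086332
```

>>> arm_command(moves=[{"delta_pos": [0.01,0,-0.0025],"spin": 0,"gripper": 1},{"delta_pos": [0.035,0,0],"spin": 0,"gripper": 1},{"delta_pos": [0.035,0,0],"spin": 0,"gripper": 1},{"delta_pos": [0.03,0,0],"spin": 0,"gripper": 1},{"delta_pos": [0.02,0,0],"spin": 0,"gripper": 1},{"delta_pos": [0,0,0],"spin": 0,"gripper": 1},{"delta_pos": [0,0,0],"spin": 0,"gripper": 1}])

```text
t: 18.13
eef_pos: [0.5813, -0.1898, 0.126]
orientation: [0.6, 0.374, 0.6, -0.374]
ft_force: [-0.0, -0.3, 0.0]
width: 0.644
```

```bash
python3 go.py "(.5815,-.1901,.1006)"
```

```text
t 18.1333 p [ 0.5813 -0.1898  0.126 ] F [-0.0293 -0.3474  0.0405] w 0.6444267803312873 j [-0.42  0.57  1.68 -0.    0.89 -0.88]
axes tilt 0.0007 yaw(y) 26.07 deg
[ 0.5815 -0.1901  0.1006] mm [25.3612  0.0771  0.3269] units [0.0507 0.0002 0.0007] rows>= 0.6082349145024819
```

>>> arm_command(moves=[{"delta_pos": [0.01,0,0.0005],"spin": 0,"gripper": 1},{"delta_pos": [0.01,0,0],"spin": 0,"gripper": 1},{"delta_pos": [0.01,0,0],"spin": 0,"gripper": 1},{"delta_pos": [0.008,0,0],"spin": 0,"gripper": 1},{"delta_pos": [0.004,0,0],"spin": 0,"gripper": 1},{"delta_pos": [0,0,0],"spin": 0,"gripper": 1},{"delta_pos": [0,0,0],"spin": 0,"gripper": 1}])

```text
t: 18.72
eef_pos: [0.5815, -0.1903, 0.1051]
orientation: [0.6, 0.374, 0.6, -0.374]
ft_force: [0.2, 0.3, -1.1]
width: 0.646
```

```bash
python3 go.py "(.5815,-.1901,.1006)"
```

```text
t 18.7167 p [ 0.5815 -0.1903  0.1051] F [ 0.2143  0.3053 -1.1356] w 0.6463593992710724 j [-0.42  0.6   1.7  -0.    0.84 -0.88]
axes tilt 0.0001 yaw(y) 26.06 deg
[ 0.5815 -0.1901  0.1006] mm [ 4.4845  0.1175 -0.1324] units [ 0.009   0.0002 -0.0003] rows>= 0.10762621900117526
```

>>> arm_command(moves=[{"delta_pos": [0.004,0,0],"spin": 0,"gripper": 1},{"delta_pos": [0.002,0,0],"spin": 0,"gripper": 1},{"delta_pos": [0.002,0,0],"spin": 0,"gripper": 1},{"delta_pos": [0.0015,0,0],"spin": 0,"gripper": 1},{"delta_pos": [0,0,0],"spin": 0,"gripper": 1}])

```text
t: 19.13
eef_pos: [0.5816, -0.1903, 0.1006]
orientation: [0.6, 0.374, 0.6, -0.374]
ft_force: [0.1, -0.2, 1.4]
width: 0.647
```

```bash
python3 go.py "(.5815,-.1901,.1006)"
```

```text
t 19.1333 p [ 0.5816 -0.1903  0.1006] F [ 0.1478 -0.1891  1.3838] w 0.6472045479530567 j [-0.42  0.6   1.7  -0.    0.83 -0.88]
axes tilt 0.0006 yaw(y) 26.06 deg
[ 0.5815 -0.1901  0.1006] mm [ 0.0446  0.0032 -0.2327] units [ 0.0001  0.     -0.0005] rows>= 0.005681278201306583
```

Contact came at exactly the predicted height, so I'll release and go for red.

>>> arm_command(moves=[{"delta_pos": [0.001,0,0],"spin": 0,"gripper": 1},{"delta_pos": [0,0,0],"spin": 0,"gripper": -0.5},{"delta_pos": [0,0,0],"spin": 0,"gripper": -0.7},{"delta_pos": [0,0,0],"spin": 0,"gripper": -0.8},{"delta_pos": [-0.03,0,0],"spin": 0,"gripper": -1},{"delta_pos": [-0.07,0,0],"spin": 0,"gripper": -1},{"delta_pos": [-0.08,0,0],"spin": 0,"gripper": -1},{"delta_pos": [-0.04,0,0],"spin": 0,"gripper": -1}])

```text
t: 19.8
eef_pos: [0.5822, -0.1905, 0.2138]
orientation: [0.601, 0.375, 0.599, -0.374]
ft_force: [-0.0, -0.0, 0.5]
width: 0.992
```

```bash
python3 w.py w5 "(.5815,-.190,.135)"; python3 go.py  "(.6405,.165,.21)"
```

```text
rim (.5815,-.190,.135) 1866 [ 0.581  -0.1898  0.0287] z [0.1355 0.1369]
t 19.85 p [ 0.5832 -0.1909  0.2165] F [0.2589 0.4682 2.8174] w 0.9946389483657908 j [-0.42  0.47  1.59 -0.    1.07 -0.88]
axes tilt 0.0081 yaw(y) 26.07 deg
[0.6405 0.165  0.21  ] mm [   5.7028  207.858  -294.5521] units [ 0.0114  0.4157 -0.5891] rows>= 8.646352583669518
```

View pics/w5.png

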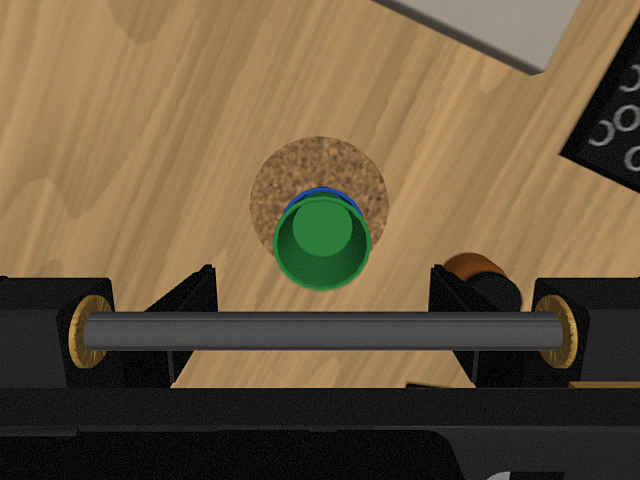

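The green cup sits upright inside the blue one at (322,240). Its rim is at 0.136 m, which matches the expected 6 + 40 + 90 mm.

>>> arm_command(moves=[{"delta_pos": [0,0.042,-0.059],"spin": 0,"gripper": -1},{"delta_pos": [0,0.042,-0.059],"spin": 0,"gripper": -1},{"delta_pos": [0,0.042,-0.059],"spin": 0,"gripper": -1},{"delta_pos": [0,0.042,-0.059],"spin": 0,"gripper": -1},{"delta_pos": [0,0.042,-0.059],"spin": 0,"gripper": -1},{"delta_pos": [0,0.042,-0.059],"spin": 0,"gripper": -1},{"delta_pos": [0,0.042,-0.059],"spin": 0,"gripper": -1},{"delta_pos": [0,0.042,-0.059],"spin": 0,"gripper": -1}])

```text
t: 20.52
eef_pos: [0.6286, 0.0974, 0.2094]
orientation: [0.6, 0.374, 0.6, -0.375]
ft_force: [-0.3, 0.4, 0.3]
width: 1.0
```

>>> arm_command(moves=[{"delta_pos": [0,0.04,-0.059],"spin": 0,"gripper": -1},{"delta_pos": [0,0.04,-0.057],"spin": 0,"gripper": -1},{"delta_pos": [0,0,0],"spin": 0,"gripper": -1},{"delta_pos": [0,0,0],"spin": 1,"gripper": -1},{"delta_pos": [0,0,0],"spin": 1,"gripper": -1},{"delta_pos": [0,0,0],"spin": 1,"gripper": -1},{"delta_pos": [0,0,0],"spin": 1,"gripper": -1},{"delta_pos": [0,0,0],"spin": 1,"gripper": -1}])

```text
t: 21.18
eef_pos: [0.639, 0.1651, 0.2093]
orientation: [0.503, 0.496, 0.504, -0.497]
ft_force: [-0.3, 0.0, 0.4]
width: 1.0
```

>>> arm_command(moves=[{"delta_pos": [0,0,0],"spin": 1,"gripper": -1},{"delta_pos": [0,0,0],"spin": 1,"gripper": -1},{"delta_pos": [0,0,0],"spin": 1,"gripper": -1},{"delta_pos": [0,0,0],"spin": 1,"gripper": -1},{"delta_pos": [0,0,0],"spin": 1,"gripper": -1},{"delta_pos": [0,0,0],"spin": 1,"gripper": -1},{"delta_pos": [0,0,0],"spin": 1,"gripper": -1},{"delta_pos": [0,0,0],"spin": 1,"gripper": -1}])

```text
t: 21.85
eef_pos: [0.639, 0.1649, 0.2093]
orientation: [-0.303, -0.638, -0.303, 0.639]
ft_force: [-0.3, 0.4, 0.5]
width: 1.0
```

>>> arm_command(moves=[{"delta_pos": [0,0,0],"spin": 1,"gripper": -1},{"delta_pos": [0,0,0],"spin": 1,"gripper": -1},{"delta_pos": [0,0,0],"spin": 1,"gripper": -1},{"delta_pos": [0,0,0],"spin": 1,"gripper": -1},{"delta_pos": [0,0,0],"spin": 1,"gripper": -1},{"delta_pos": [0,0,0],"spin": 0,"gripper": -1}])

```text
t: 22.35
eef_pos: [0.639, 0.165, 0.2094]
orientation: [-0.158, -0.689, -0.158, 0.689]
ft_force: [0.2, 0.3, 0.1]
width: 1.004
```

```bash
python3 w.py w6 "(.641,.1647,.113)"; python3 go.py  "(.6405,.165,.2)" "(.6405,.165,.0796)"
```

```text
rim (.641,.1647,.113) 1612 [0.6418 0.1649 0.0287] z [0.1133 0.1146]
t 22.4 p [0.639  0.165  0.2094] F [0.0727 0.4722 0.6711] w 1.003017814543899 j [ 0.15  0.55  1.47 -0.    1.12  1.27]
axes tilt 0.0006 yaw(y) -63.87 deg
[0.6405 0.165  0.2   ] mm [ 9.4407  0.654  -1.3275] units [ 0.0189  0.0013 -0.0027] rows>= 0.2291590257629872
[0.6405 0.165  0.0796] mm [120.4      0.0043  -0.0685] units [ 0.2408  0.     -0.0001] rows>= 2.887290167865708
```

>>> arm_command(moves=[{"delta_pos": [0.03,0.0015,-0.0035],"spin": 0,"gripper": -1},{"delta_pos": [0.06,0,0],"spin": 0,"gripper": -1},{"delta_pos": [0.06,0,0],"spin": 0,"gripper": -1},{"delta_pos": [0.06,0,0],"spin": 0,"gripper": -1},{"delta_pos": [0.03,0,0],"spin": 0,"gripper": -0.7},{"delta_pos": [0.01,0,0],"spin": 0,"gripper": -0.5},{"delta_pos": [0,0,0],"spin": 0,"gripper": -0.5},{"delta_pos": [0,0,0],"spin": 0,"gripper": -0.5}], newtons=6)

```text
t: 23.07
eef_pos: [0.6415, 0.1653, 0.0856]
orientation: [0.16, 0.689, 0.16, -0.688]
ft_force: [-0.2, 1.2, -0.1]
width: 0.783
```

```bash
python3 go.py  "(.641,.165,.0796)"
```

```text
t 23.0667 p [0.6415 0.1653 0.0856] F [-0.213   1.1933 -0.1459] w 0.7825850571331865 j [ 0.15  0.68  1.58 -0.    0.88  1.27]
axes tilt 0.0009 yaw(y) -63.87 deg
[0.641  0.165  0.0796] mm [6.0255 0.0471 0.63  ] units [0.0121 0.0001 0.0013] rows>= 0.14528830254925829
```

>>> arm_command(moves=[{"delta_pos": [0.012,0,0.001],"spin": 0,"gripper": -0.5},{"delta_pos": [0,0,0],"spin": 0,"gripper": 1},{"delta_pos": [0,0,0],"spin": 0,"gripper": 1},{"delta_pos": [0,0,0],"spin": 0,"gripper": 1},{"delta_pos": [0,0,0],"spin": 0,"gripper": 1},{"delta_pos": [0,0,0],"spin": 0,"gripper": 1}], newtons=6)

```text
t: 23.57
eef_pos: [0.6409, 0.1651, 0.0794]
orientation: [0.16, 0.689, 0.159, -0.689]
ft_force: [0.4, -1.5, 2.0]
width: 0.651
```

>>> arm_command(moves=[{"delta_pos": [0,0,0],"spin": 0,"gripper": -0.6},{"delta_pos": [0,0,0],"spin": 0,"gripper": -0.6},{"delta_pos": [0,0,0],"spin": -1,"gripper": -0.6},{"delta_pos": [0,0,0],"spin": -1,"gripper": -0.6},{"delta_pos": [0,0,0],"spin": -1,"gripper": -0.6},{"delta_pos": [0,0,0],"spin": -1,"gripper": -0.6},{"delta_pos": [0,0,0],"spin": -1,"gripper": -0.6},{"delta_pos": [0,0,0],"spin": -1,"gripper": -0.6}])

```text
t: 24.23
eef_pos: [0.6405, 0.1652, 0.0787]
orientation: [-0.334, -0.623, -0.334, 0.624]
ft_force: [-0.2, -1.1, 0.0]
width: 0.8
```

>>> arm_command(moves=[{"delta_pos": [0,0,0],"spin": -1,"gripper": -0.6},{"delta_pos": [0,0,0],"spin": -1,"gripper": -0.6},{"delta_pos": [0,0,0],"spin": -1,"gripper": -0.6},{"delta_pos": [0,0,0],"spin": -1,"gripper": -0.6},{"delta_pos": [0,0,0],"spin": -1,"gripper": -0.6},{"delta_pos": [0,0,0],"spin": -1,"gripper": -0.6},{"delta_pos": [0,0,0],"spin": -1,"gripper": -0.6},{"delta_pos": [0,0,0],"spin": -1,"gripper": -0.6}])

```text
t: 24.9
eef_pos: [0.6405, 0.1651, 0.0787]
orientation: [0.527, 0.472, 0.527, -0.472]
ft_force: [-0.4, 0.2, 0.9]
width: 0.8
```

>>> arm_command(moves=[{"delta_pos": [0,0,0],"spin": -1,"gripper": -0.6},{"delta_pos": [0,0,0],"spin": -1,"gripper": -0.6},{"delta_pos": [0,0,0],"spin": -1,"gripper": -0.6},{"delta_pos": [0,0,0],"spin": -1,"gripper": -0.6},{"delta_pos": [0,0,0],"spin": 0,"gripper": -0.6},{"delta_pos": [0,0,0],"spin": 0,"gripper": 1},{"delta_pos": [0,0,0],"spin": 0,"gripper": 1},{"delta_pos": [0,0,0],"spin": 0,"gripper": 1}])

```text
t: 25.57
eef_pos: [0.6406, 0.1651, 0.0788]
orientation: [0.599, 0.375, 0.599, -0.375]
ft_force: [1.6, 0.3, 0.1]
width: 0.645
```

>>> arm_command(moves=[{"delta_pos": [0,0,0],"spin": 0,"gripper": 1},{"delta_pos": [0,0,0],"spin": 0,"gripper": 1},{"delta_pos": [0,0,0],"spin": 0,"gripper": 1}], newtons=15)

```text
t: 25.82
eef_pos: [0.6406, 0.1651, 0.0788]
orientation: [0.6, 0.375, 0.6, -0.375]
ft_force: [0.9, 1.1, -0.6]
width: 0.63
```

```bash
python3 go.py  "(.641,.165,.235)" "(.5815,-.19,.235)"
```

```text
t 25.8167 p [0.6406 0.1651 0.0788] F [ 0.8781  1.097  -0.6042] w 0.6298926763507063 j [ 0.15  0.69  1.59 -0.    0.87 -0.3 ]
axes tilt 0.0001 yaw(y) 26.03 deg
[0.641 0.165 0.235] mm [-156.16      0.2781    0.312 ] units [-0.3123  0.0006  0.0006] rows>= 3.7448580897399704
[ 0.5815 -0.19    0.235 ] mm [   0.016  -209.2579  292.8761] units [ 0.     -0.4185  0.5858] rows>= 8.631936040177349
```

>>> arm_command(moves=[{"delta_pos": [-0.015,0,0],"spin": 0,"gripper": 1},{"delta_pos": [-0.04,0,0],"spin": 0,"gripper": 1},{"delta_pos": [-0.07,0,0],"spin": 0,"gripper": 1},{"delta_pos": [-0.07,0,0],"spin": 0,"gripper": 1},{"delta_pos": [-0.07,0,0],"spin": 0,"gripper": 1},{"delta_pos": [-0.047,0,0],"spin": 0,"gripper": 1},{"delta_pos": [0,-0.028,0.038],"spin": 0,"gripper": 1},{"delta_pos": [0,-0.04,0.056],"spin": 0,"gripper": 1}])

```text
t: 26.48
eef_pos: [0.6309, 0.1094, 0.2371]
orientation: [0.601, 0.374, 0.599, -0.373]
ft_force: [0.3, -0.8, -2.1]
width: 0.629
```

>>> arm_command(moves=[{"delta_pos": [0,-0.04,0.056],"spin": 0,"gripper": 1},{"delta_pos": [0,-0.04,0.056],"spin": 0,"gripper": 1},{"delta_pos": [0,-0.04,0.056],"spin": 0,"gripper": 1},{"delta_pos": [0,-0.04,0.056],"spin": 0,"gripper": 1},{"delta_pos": [0,-0.04,0.056],"spin": 0,"gripper": 1},{"delta_pos": [0,-0.04,0.056],"spin": 0,"gripper": 1},{"delta_pos": [0,-0.03,0.042],"spin": 0,"gripper": 1},{"delta_pos": [0,0,0],"spin": 0,"gripper": 1}])

```text
t: 27.15
eef_pos: [0.5916, -0.1253, 0.2353]
orientation: [0.599, 0.375, 0.599, -0.376]
ft_force: [-0.3, 1.1, -1.2]
width: 0.628
```

```bash
python3 go.py "(.5815,-.1902,.235)"
```

```text
t 27.15 p [ 0.5916 -0.1253  0.2353] F [-0.3261  1.1459 -1.2053] w 0.6282985183625598 j [-0.32  0.44  1.59 -0.    1.11 -0.77]
axes tilt 0.0011 yaw(y) 25.84 deg
[ 0.5815 -0.1902  0.235 ] mm [  0.4141 -37.3882  54.0016] units [ 0.0008 -0.0748  0.108 ] rows>= 1.575124896887659
```

>>> arm_command(moves=[{"delta_pos": [0,-0.03,0.042],"spin": 0,"gripper": 1},{"delta_pos": [0,-0.025,0.036],"spin": 0,"gripper": 1},{"delta_pos": [0,-0.015,0.022],"spin": 0,"gripper": 1},{"delta_pos": [0,-0.005,0.008],"spin": 0,"gripper": 1},{"delta_pos": [0,0,0],"spin": 0,"gripper": 1},{"delta_pos": [0,0,0],"spin": 0,"gripper": 1},{"delta_pos": [0,0,0],"spin": 0,"gripper": 1}])

```text
t: 27.73
eef_pos: [0.5826, -0.185, 0.2349]
orientation: [0.6, 0.374, 0.6, -0.374]
ft_force: [-0.1, -0.2, -1.7]
width: 0.626
```

```bash
python3 go.py "(.5815,-.1902,.165)"
```

```text
t 27.7333 p [ 0.5826 -0.185   0.2349] F [-0.0583 -0.1823 -1.7009] w 0.6258351601692532 j [-0.42  0.45  1.57  0.    1.12 -0.87]
axes tilt 0.0002 yaw(y) 26.10 deg
[ 0.5815 -0.1902  0.165 ] mm [69.9134 -3.2881  4.1415] units [ 0.1398 -0.0066  0.0083] rows>= 1.6813682608287368
```

>>> arm_command(moves=[{"delta_pos": [0.01,-0.0066,0.0083],"spin": 0,"gripper": 1},{"delta_pos": [0,0,0],"spin": 0,"gripper": 1},{"delta_pos": [0.035,0,0],"spin": 0,"gripper": 1},{"delta_pos": [0.035,0,0],"spin": 0,"gripper": 1},{"delta_pos": [0.03,0,0],"spin": 0,"gripper": 1},{"delta_pos": [0.03,0,0],"spin": 0,"gripper": 1},{"delta_pos": [0,0,0],"spin": 0,"gripper": 1},{"delta_pos": [0,0,0],"spin": 0,"gripper": 1}])

```text
t: 28.4
eef_pos: [0.5812, -0.191, 0.1645]
orientation: [0.599, 0.374, 0.6, -0.374]
ft_force: [-0.0, 0.4, -1.1]
width: 0.629
```

```bash
python3 go.py "(.5815,-.1902,.1408)"
```

```text
t 28.4 p [ 0.5812 -0.191   0.1645] F [-0.0136  0.3804 -1.1315] w 0.6287364767502646 j [-0.43  0.53  1.65 -0.    0.97 -0.88]
axes tilt 0.0014 yaw(y) 26.07 deg
[ 0.5815 -0.1902  0.1408] mm [23.7171  0.6426 -0.6086] units [ 0.0474  0.0013 -0.0012] rows>= 0.5691516727107312
```

>>> arm_command(moves=[{"delta_pos": [0.01,0.001,-0.001],"spin": 0,"gripper": 1},{"delta_pos": [0.01,0,0],"spin": 0,"gripper": 1},{"delta_pos": [0.01,0,0],"spin": 0,"gripper": 1},{"delta_pos": [0.006,0,0],"spin": 0,"gripper": 1},{"delta_pos": [0.003,0,0],"spin": 0,"gripper": 1},{"delta_pos": [0,0,0],"spin": 0,"gripper": 1},{"delta_pos": [0,0,0],"spin": 0,"gripper": 1}])

```text
t: 28.98
eef_pos: [0.5816, -0.1907, 0.1454]
orientation: [0.6, 0.374, 0.6, -0.374]
ft_force: [-0.2, -0.1, -1.0]
width: 0.625
```

```bash
python3 go.py "(.5815,-.1902,.1408)"
```

```text
t 28.9833 p [ 0.5816 -0.1907  0.1454] F [-0.1549 -0.0917 -1.0197] w 0.6246232247012308 j [-0.42  0.55  1.67 -0.    0.93 -0.88]
axes tilt 0.0001 yaw(y) 26.05 deg
[ 0.5815 -0.1902  0.1408] mm [ 4.5974  0.1398 -0.4462] units [ 0.0092  0.0003 -0.0009] rows>= 0.11081849919212171
```

>>> arm_command(moves=[{"delta_pos": [0.004,0,-0.0007],"spin": 0,"gripper": 1},{"delta_pos": [0.002,0,0],"spin": 0,"gripper": 1},{"delta_pos": [0.002,0,0],"spin": 0,"gripper": 1},{"delta_pos": [0.002,0,0],"spin": 0,"gripper": 1},{"delta_pos": [0,0,0],"spin": 0,"gripper": 1},{"delta_pos": [0,0,0],"spin": 0,"gripper": 1}])

```text
t: 29.48
eef_pos: [0.582, -0.1906, 0.1416]
orientation: [0.601, 0.374, 0.599, -0.374]
ft_force: [-0.8, -1.7, 8.5]
width: 0.628
```

```bash
python3 go.py "(.5815,-.1902,.1408)"
```

```text
t 29.4833 p [ 0.582  -0.1906  0.1416] F [-0.7926 -1.707   8.4974] w 0.627552366040338 j [-0.42  0.55  1.67 -0.    0.92 -0.88]
axes tilt 0.0025 yaw(y) 26.06 deg
[ 0.5815 -0.1902  0.1408] mm [ 0.84   -0.2751 -0.6017] units [ 0.0017 -0.0006 -0.0012] rows>= 0.025642036354922067
```

Firm contact (8.5 N) came within 1 mm of the seated height, so I'll release and check.

>>> arm_command(moves=[{"delta_pos": [0,0,0],"spin": 0,"gripper": -0.5},{"delta_pos": [0,0,0],"spin": 0,"gripper": -0.7},{"delta_pos": [0,0,0],"spin": 0,"gripper": -0.8},{"delta_pos": [-0.03,0,0],"spin": 0,"gripper": -1},{"delta_pos": [-0.06,0,0],"spin": 0,"gripper": -1},{"delta_pos": [-0.06,0,0],"spin": 0,"gripper": -1},{"delta_pos": [-0.04,0,0],"spin": 0,"gripper": -1},{"delta_pos": [0,0,0],"spin": 0,"gripper": -1}])

```text
t: 30.15
eef_pos: [0.5827, -0.1907, 0.2396]
orientation: [0.602, 0.375, 0.598, -0.374]
ft_force: [0.0, 0.8, -1.2]
width: 0.998
```

```bash
cat > chk.py <<'E'
from h import *
a,d=snapshot("scene");b,e=snapshot("side")
for n,im,dd in(("scene",a,d),("side",b,e)):
    W=cloud(camera_params(n),dd);k=(np.hypot(W[...,0]-.581,W[...,1]+.19)<.05)&(dd>0)
    P=W[k];print(n,"ztop",np.percentile(P[P[:,2]>.1][:,2],[90,98]).round(4))
    Hs=cv2.cvtColor(im,cv2.COLOR_RGB2HSV)[...,0][k]
    for c,lo,hi,z in(("blue",100,130,.006),("green",45,90,.046),("red",0,8,.086)):
        q=P[(Hs>=lo)&(Hs<=hi)&(P[:,2]>.012)&(P[:,2]<.19)]
        if len(q)>20:
            z0,z1=np.percentile(q[:,2],[2,98]);f=lambda x:np.hypot(q[:,0]-x[0],q[:,1]-x[1])-(.021+.010*(q[:,2]-z)/.09)
            print(c,len(q),"z",z0.round(4),z1.round(4),"ctr",least_squares(f,[.581,-.19],loss='soft_l1',f_scale=.002).x.round(4))
cv2.imwrite("pics/f.png",np.hstack([cv2.resize(a[170:350,180:400],None,fx=1.8,fy=1.8),cv2.resize(b[150:330,260:480],None,fx=1.8,fy=1.8)])[...,::-1])
E
python3 chk.py; python3 w.py w7 "(.5815,-.190,.175)"; python3 go.py
```

```text
scene ztop [0.5523 0.5597]
blue 419 z 0.0158 0.0974 ctr [ 0.5819 -0.1906]
green 204 z 0.0957 0.1381 ctr [ 0.5819 -0.1906]
red 623 z 0.1274 0.1783 ctr [ 0.5828 -0.1937]
side ztop [0.4531 0.4669]
blue 360 z 0.0137 0.0956 ctr [ 0.5807 -0.1885]
green 193 z 0.0956 0.1351 ctr [ 0.5803 -0.1896]
red 327 z 0.1361 0.1774 ctr [ 0.5798 -0.1893]
rim (.5815,-.190,.175) 2265 [ 0.5808 -0.1909  0.0286] z [0.1761 0.1781]
t 30.3 p [ 0.5811 -0.1901  0.2346] F [0.0896 0.622  0.4037] w 1.0001236152337445 j [-0.42  0.45  1.57 -0.    1.12 -0.88]
axes [[-0.000941469226584668, 0.8983643111473444, 0.43925013157932347], [0.0003921639106516661, 0.4392506241561394, -0.8983644780298858], [-0.9999994799214461, -0.0006735244609675783, -0.0007658470068505063]]
```

View pics/f.png

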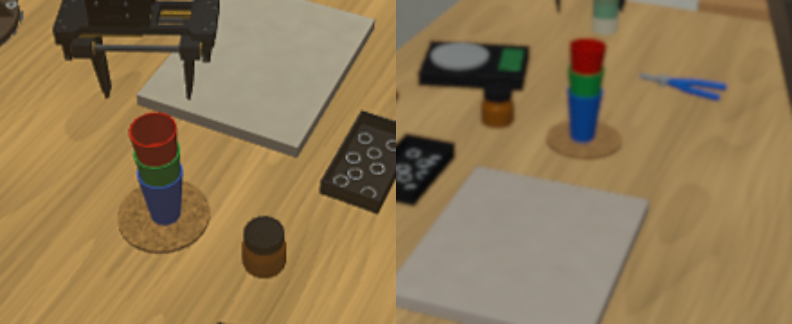

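The stack stands on the mat in both views, but the red cup may be leaning slightly. I'll fit the rim plane and compare it with the green cup's fit from earlier.

```bash
cat > tilt.py <<'E'
import numpy as np,sys
def rim(f,c,zt):
    W=np.load(f)["W"];P=W[(np.hypot(W[...,0]-c[0],W[...,1]-c[1])<.036)&(W[...,2]>zt-.02)&(W[...,2]<zt+.008)]
    a=np.arctan2(P[:,1]-c[1],P[:,0]-c[0]);r=np.hypot(P[:,0]-c[0],P[:,1]-c[1]);T=[]
    for i in range(24):
        k=(np.floor((a+np.pi)/(2*np.pi)*24)==i)&(r>.026)
        if k.sum()>20: T.append([np.cos((i+.5)*np.pi/12-np.pi),np.sin((i+.5)*np.pi/12-np.pi),np.percentile(P[k,2],90)])
    T=np.array(T);s=np.linalg.lstsq(np.c_[T[:,:2]*.0295,np.ones(len(T))],T[:,2],rcond=None)[0]
    print(f,len(T),"slopes",s[:2].round(4),"z",s[2].round(4))
rim("w3.npz",(.5812,-.1895),.096);rim("w5.npz",(.581,-.1898),.136);rim(sys.argv[1],(.5808,-.1909),.176)
E
python3 tilt.py w7.npz
```

```text
w3.npz 24 slopes [-0.0062  0.0094] z 0.0962
w5.npz 24 slopes [-0.0005  0.0182] z 0.1364
w7.npz 24 slopes [-0.0001  0.041 ] z 0.1773
```

```bash
python3 w.py w8 "(.5808,-.1905,.175)"; python3 tilt.py w8.npz; python3 go.py "(.5815,-.19,.1408)"
```

```text
rim (.5808,-.1905,.175) 2277 [ 0.5808 -0.1909  0.0286] z [0.176  0.1781]
w3.npz 24 slopes [-0.0062  0.0094] z 0.0962
w5.npz 24 slopes [-0.0005  0.0182] z 0.1364
w8.npz 24 slopes [0.0021 0.0416] z 0.1772
t 30.35 p [ 0.581  -0.1901  0.2341] F [-0.4458  0.459  -0.0412] w 1.0011178373702192 j [-0.42  0.45  1.57 -0.    1.12 -0.88]
axes tilt 0.0019 yaw(y) 26.06 deg
[ 0.5815 -0.19    0.1408] mm [93.3273  0.633   0.3195] units [0.1867 0.0013 0.0006] rows>= 2.2381290954489828
```

The red cup leans about 0.03–0.04 rad, against a limit of 0.08. Its rim is 40.8 mm above green's, inside the 36–44 mm band. Two pictures in a row agree, so it is at rest. Disturbing it again would be riskier than leaving it, so I'm handing in.

```bash
python3 -c "
from cell import *
print(state()['t'],state()['ft_force']);print(job_done())"
```

```text
30.35 [-0.44575222  0.45902472 -0.0411691 ]
the job is handed in; nothing more can be done
None
```

The three cups are nested on the cork mat, blue at the bottom, then green, then red, and I handed the job in at about 30 s. I squeezed each cup at two yaws 90° apart to centre it in the gripper. Green and red were then lowered at the tool position and yaw where blue was released, until the wrist force showed contact. The strongest reading was about 8.5 N, on red; readings were taken only at the end of each move call.

| Check (last reading) | Blue | Green | Red |
|---|---|---|---|
| Rim height (m) | 0.096 | 0.136 | 0.177 |
| Step above the cup below (mm) | – | 40.2 | 40.8 |
| Axis position from the wrist view (x, y in m) | (0.581, −0.190) | (0.581, −0.190) | (0.581, −0.191) |
| Rim slope (rad) | about 0.01 | about 0.02 | about 0.04 |

- **Position:** the stack is about 2–3 mm from the mat's measured centre of (0.5785, −0.189). The axes agree within about 1 mm in the wrist view.
- **Red leans slightly:** its contact came 0.8 mm above the predicted seated height, and its rim reads about 1 mm high. Its tilt is inside the 0.08 rad limit and it was not moving, so I left it alone.
- **Cameras disagree on red:** the scene and side views put its axis about 5 mm apart (blue 2.4 mm, green 1.9 mm), and the scene view puts it 3 mm from green's. That may partly reflect the lean.
- **Bystanders:** I never moved near the jar, pliers, tray or dish. The last pictures show the jar, pliers and tray with no visible change. The dish was outside those crops, and I didn't measure any of their positions.

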